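# Pack the salvage tray: aluminium plates and battery cells

## Task

Pack the salvage tray: first fit all the loose aluminium plates that are there, lug up, into the plate bay, turning them so that all lie flat on its floor side by side. Then take the cells from the sloping track and lay each one in its own notch of the wooden saddle in the tray. Leave the other things on the bench where they are.

Things in the scene. Friction and masses are not known exactly. Their poses are not given: they have to be found in the camera images.
- tray: Low open steel tray, fixed. Origin: centre of its plate bay, table height. Bay inside: 124 mm along x, 164 mm along y, floor at z 3 mm, walls 4 mm thick, tops at 12 mm. The four plates fill it like a puzzle of 40 mm squares, 3 (x) by 4 (y); limbs are 36 mm wide, so some 5 mm to spare at each joint. A second bay with the wooden saddle lies on its +y side.
- saddle (a point): Middle of the saddle block in the tray, at the height of a seated cell's centre (40 mm above the table); axes as the tray's. Block: 30 mm wide (y), top 13 mm below this point, four notches at x -48, -16, 16, 48 mm between ridges 6 mm high, 8 mm wide. A cell in a notch lies along y, overhanging the block 10 mm at each end.
- chute: Sloping track, fixed: a wooden ramp with low aluminium side walls, rising along its +x at 0.2 rad to an end 165 mm away. Origin on the table below the stop point. Cells lie across it (along y) and roll down -x; when the end cell is lifted away the next rolls to the stop.
- stop (a point): Centre of the end cell at rest against the 12 mm high stop of the track, 50 mm above the table; axes as the track's. Here the ramp is only 30 mm wide, so the end cell overhangs 10 mm at both ends; the side walls (62 mm over their outsides) begin 25 mm uphill.
- ell_a_lug (a point): Equal L plate, bare aluminium, 76 x 76 mm. Point on the axis of its upright lug (26 mm along x, 12 mm along y, top 46 mm above underside), 34 mm above the underside, z up. Outline from this point: x -27 to 49 by y -27 to 9 mm, plus x -27 to 9 by y 9 to 49 mm; 10 mm thick. About 0.15 kg. May be absent.
- ell_b_lug (a point): Second, identical equal L plate, bare aluminium, 76 x 76 mm. Point on the axis of its upright lug (26 mm along x, 12 mm along y, top 46 mm above underside), 34 mm above the underside, z up. Outline from this point: x -27 to 49 by y -27 to 9 mm, plus x -27 to 9 by y 9 to 49 mm; 10 mm thick. About 0.15 kg. May be absent.
- long_ell_lug (a point): Long L plate, bare aluminium, 116 x 76 mm. Point on the axis of its upright lug (26 mm along x, 12 mm along y, top 46 mm above underside), 34 mm above the underside, z up. Outline from this point: x -48 to 68 by y -26 to 10 mm, plus x -48 to -12 by y 10 to 50 mm; 10 mm thick. About 0.19 kg. May be absent.
- bar_lug (a point): Straight bar plate, bare aluminium. Point on the axis of its upright lug (26 mm along x, 12 mm along y, top 46 mm above underside), 34 mm above the underside, z up. Outline from this point: x -38 to 38 by y -18 to 18 mm; 10 mm thick. About 0.10 kg. May be absent.
- cell0_center (a point): Cylindrical battery cell, 26 mm diameter, 50 mm long, steel with a grey sleeve, 65 g; this point is its centre, its y axis runs along the cylinder. Starts on the sloping track.
- cell1_center (a point): Cylindrical battery cell, 26 mm diameter, 50 mm long, steel with a grey sleeve, 65 g; this point is its centre, its y axis runs along the cylinder. Starts on the sloping track.
- cell2_center (a point): Cylindrical battery cell, 26 mm diameter, 50 mm long, steel with a grey sleeve, 65 g; this point is its centre, its y axis runs along the cylinder. Starts on the sloping track.
- cell3_center (a point): Cylindrical battery cell, 26 mm diameter, 50 mm long, steel with a grey sleeve, 65 g; this point is its centre, its y axis runs along the cylinder. Starts on the sloping track. May be absent.
- phone: Dismantled black phone, 150 x 72 x 9 mm, lying flat; origin at the centre of its underside. To be left where it is.
- platter: Grey hard drive platter, 95 mm diameter, 4 mm thick, lying flat; origin at the centre of its underside. To be left where it is.
- pump: Black desoldering pump with a brass tip, about 200 mm long, 20 mm thick, lying; origin at the centre of its underside. To be left where it is.
- motor: Small square steel motor, 34 x 34 x 30 mm, shaft up to 45 mm; origin at the centre of its underside. To be left where it is. May be absent.
- screwpot: Small jar of screws, 48 mm diameter, 50 mm high; origin at the centre of its underside. To be left where it is.
- heatsink: Small finned heat sink, 50 x 40 x 24 mm; origin at the centre of its underside. To be left where it is.
There are look-alikes about, which are no part of the job. What is shaped like the part that bears ell_b_lug but pink, purple or yellow is not meant.

How it is judged:
By the outcome, as a careful person would: the job done as asked, in the order asked, and still so for the second after the job is handed in, with the robot touching nothing.
Of ell_a, ell_b, long_ell, bar only 3 to 4 are there at a start; the rules pass over those that are not, and their reading is None.
Of cell3, motor only 1 to 2 are there at a start; the rules pass over those that are not, and their reading is None.
At some moment in a run one of ell_a, ell_b, long_ell, bar may be knocked a few centimetres aside while the robot is not near it.
Once in a run the grip may slacken for a moment while it holds something.
It also fails if it takes over 210 s, if anything falls off the work surface, if the arm or the gripper's body presses on something with over 40 N, if the wrist force passes 120 N, or if a joint passes its speed limit or range.

## Robot

A 7-joint arm with a two-finger parallel gripper is mounted at the origin on the work surface. World frame = base frame: x ahead of the robot, y to its left, z up, the work surface at z = 0. Lengths are in m, angles in rad, forces in N, time in s.
With the tool pointing down it reaches from about 0.425 to 0.95 m from the base axis. Payload 4.7 kg.
Tool frame: the origin (TCP) lies on the mounting face of the last link; the fingertips stand 182 mm ahead of it and the grasp point (between the pads) lies ahead of it (bot.hold_point_z is the z of the grasp point in the tool frame, in m); z points along the fingers, y is the line along which they close (so a half turn about z gives the same grasp; the last joint's range is limited). The gripper opens to 87 mm and grips with 3 to 60 N. Pads are 19 mm wide; open, the fingers measure 117 mm over their backs; the gripper's body (75 mm by 190 mm) begins 51 mm behind the grasp point.
Start: joints at [-1.375, 0.469, -0.049, 1.532, 0.024, 1.141, -0.082], TCP at [0.15, 0.658, 0.405] pointing down, gripper open.
Joint ranges: [-2.59, 2.59], [-0.33, 1.99], [-1.39, 1.29], [0.1, 2.45], [-1.04, 4.18], [0.21, 1.99], [-2.66, 2.66]. Speed limits (rad/s): [2.57, 2.57, 3.14, 3.14, 3.14, 3.14, 3.14].

## Interface

Orientations are given as a rotation vector (axis times angle).
In Python, from workcell import read_state, viewer, hand_in, bot gives the robot as it stands.
- The arm moves only by the tool step_arm, never from a script. Its argument "series" is one flat list of numbers, 5 for each row, row after row: the shift along the tool's x, y, z as a fraction of full scale, then the turn about the tool's z as a fraction of full scale, then the opening, from 0 (shut) to 1 (fully open). In form: [x, y, z, roll, grip, x, y, z, roll, grip, ...]. A call has 1 to 10 rows; each row is the pose to reach, as a shift and turn from the pose commanded when the call began, along the tool's axes at that moment; what a row does not reach only later rows make up. Full scale, the value 1, is 0.2 m for a shift and 90 degrees for a turn. A row lasts 1/10 s, in which the tool goes at most 50 mm and 8.59 degrees, less where a joint would pass 70% of its speed; a pose out of reach is approached as far as the arm can. A call with a number of a shift or a turn outside -1 to 1 is refused whole. A call with a gripper value outside its range is refused whole. The fingers move at their own pace and stop on an object; "grip_force" is the grip in N (left out, the last holds). Time passes only in rows, so rows that repeat a pose let the fingers close. It gives the time, the measured TCP pose, the force, the opening and the grip force at its end, in the units of the state.
- read_state(): the state, without advancing time (a new reading comes with each control period).
- viewer.capture(name): name is "scene" or "top"; returns (picture, depth): 420x560x3 uint8, red, green, blue; 420x560 float32, m along the optical axis (not along the pixel's ray), 0 where there is no reading.
- viewer.get_calibration(name): a dict with "K" (3x3 intrinsics, pixels), "distortion" ([k1, k2, p1, p2, k3] as OpenCV has them; the pictures are not rectified), "R" (3x3) and "t" (3): a world point X has camera coordinates R X + t. Camera axes: x right, y down, z forward; pixel columns grow to the right and rows downward; lengths in m; the calibration is good to about 2 mm. A picture is of the moment at which its call begins. get_calibration takes no time and is no camera call.
- hand_in(): hands the job in; it is judged then, once.
Trained networks look in the newest picture that a camera, given by its name, has taken for a name from the list of things; names that differ only in an ending like _2 or _b are one class to them, and where a whole thing is asked for, a point or a joint stands for the part that bears it (a point fixed in the world has none). Each returns a list of dicts, best first, with "p" (0 to 1); they miss things now and then, are a little off and sometimes report something else, mostly with a low value. They report only what shows in the picture. A call takes as long as a camera call. They do not tell look-alikes from the thing itself.
- viewer.boxes_of(label, camera): "rect" ([left, top, right, bottom] in pixels, round what is visible of it).
The state is a dict: "time": time; "joint_pos": joint angles; "qd": joint speeds; "joint_torque": joint torques, N m; "eef_pos": TCP position; "tool_rot": TCP orientation; "contact_force": force on the tool from outside, world axes, zero at the start; "moment": the same for the moment, N m; "grip_width": opening from 0.0 (shut) to 1.0 (fully open); "gripper_force": force on a finger pad.
Only numpy, scipy, OpenCV 4.12 (cv2) and the standard library are available. Lean on these libraries where they do the work, as an engineer would, in place of code of your own. Each camera call takes 0.05 s, during which the arm holds its last target. There are 200 camera calls.

## Working session

There is one attempt and no reset: what is moved stays moved. The work goes in short steps, Python scripts to look and compute and a tool call to move; the robot and the scene stay as the last step left them, time stands still between calls to the robot, and variables do not carry over. Pictures are saved under pics/ and viewed, at most 14 in all, crops included, and the job is handed in when it is done.

Besides the shell and the picture viewer there is one more tool, called after "Call:" as name(argument=value, ...) on one line, values as JSON. step_arm: Moves the arm, as the interface text tells. Shift numbers are shares of 0.2 m and turn numbers shares of 90 degrees, none past 1 either way. Its arguments: {"type":"object","properties":{"series":{"type":"array"},"grip_force":{"type":"number"}},"required":["series"]}

```bash
mkdir -p pics; ls
python3 - <<'E'
from workcell import read_state, viewer, bot
import cv2,numpy as np
s=read_state(); print({k:np.round(v,3) for k,v in s.items()}, bot.hold_point_z)
for c in("top","scene"):
    im,d=viewer.capture(c); cv2.imwrite(f"pics/{c}0.png",im[:,:,::-1]); np.save(f"pics/{c}0.npy",d)
    k=viewer.get_calibration(c); print(c,np.round(k["K"],1).tolist(),k["distortion"],np.round(k["R"],3).tolist(),np.round(k["t"],3))
    for l in("ell_a_lug","long_ell_lug","bar_lug","cell0_center","tray","chute","saddle","stop","motor"):
        try: print(l,[(np.round(b["rect"]).astype(int).tolist(),round(b["p"],2)) for b in viewer.boxes_of(l,c)])
        except Exception as e: print(l,e)
E
```

```text
pics
{'time': np.float64(0.0), 'joint_pos': array([-1.375,  0.469, -0.049,  1.534,  0.024,  1.141, -0.082]), 'qd': array([-0.001,  0.   , -0.001,  0.002,  0.   , -0.003, -0.   ]), 'joint_torque': array([ 1.0000e-03, -5.0798e+01, -8.1000e-02, -2.3615e+01, -6.1000e-02,
        3.8000e-02,  0.0000e+00]), 'eef_pos': array([0.15 , 0.658, 0.404]), 'tool_rot': array([-3.520e-01, -3.122e+00,  3.000e-03]), 'contact_force': array([ 0.56 , -0.248, -0.514]), 'moment': array([ 0.036, -0.017,  0.021]), 'gripper_force': np.float64(0.0), 'grip_width': np.float64(0.998)} 0.1635
top [[491.0, 0.0, 285.4], [0.0, 491.0, 215.7], [0.0, 0.0, 1.0]] [-0.12688741  0.          0.          0.          0.        ] [[-0.025, -1.0, -0.002], [-0.986, 0.025, -0.167], [0.167, -0.002, -0.986]] [0.009 0.562 1.407]
ell_a_lug [([292, 248, 324, 277], 0.88)]
long_ell_lug [([385, 204, 418, 267], 0.41)]
bar_lug [([143, 258, 170, 272], 0.53)]
cell0_center [([399, 253, 420, 267], 0.48)]
tray []
chute [([387, 204, 415, 267], 0.76), ([399, 236, 418, 247], 0.25)]
saddle [([290, 245, 323, 279], 0.74), ([242, 182, 338, 231], 0.62)]
stop [([245, 183, 340, 229], 0.75), ([386, 206, 418, 266], 0.73)]
motor [([132, 214, 144, 230], 0.64), ([385, 206, 420, 263], 0.43)]
scene [[463.0, 0.0, 281.8], [0.0, 463.0, 208.4], [0.0, 0.0, 1.0]] [-0.01869865  0.          0.          0.          0.        ] [[0.042, 0.999, 0.008], [0.81, -0.029, -0.586], [-0.586, 0.031, -0.81]] [-0.022 -0.396  1.481]
ell_a_lug [([240, 180, 271, 207], 0.88)]
long_ell_lug []
bar_lug [([411, 172, 443, 194], 0.85)]
cell0_center []
tray [([217, 214, 331, 276], 0.92)]
chute [([121, 185, 156, 246], 0.71)]
saddle [([220, 218, 334, 272], 0.96)]
stop [([122, 184, 156, 245], 0.87)]
motor [([451, 217, 473, 234], 0.74)]
```

Run:
```python
import cv2
a=cv2.imread("pics/top0.png"); cv2.imwrite("pics/t1.png",cv2.resize(a[130:350,90:470],(800,463),interpolation=cv2.INTER_CUBIC))
a=cv2.imread("pics/scene0.png"); cv2.imwrite("pics/s1.png",cv2.resize(a[110:350,90:500],(800,468),interpolation=cv2.INTER_CUBIC))
```

```text
(no output)
```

View pics/t1.png

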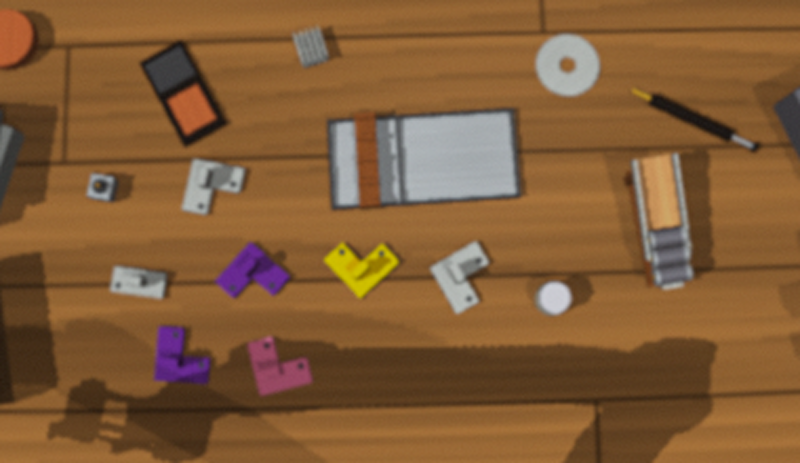

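View pics/s1.png

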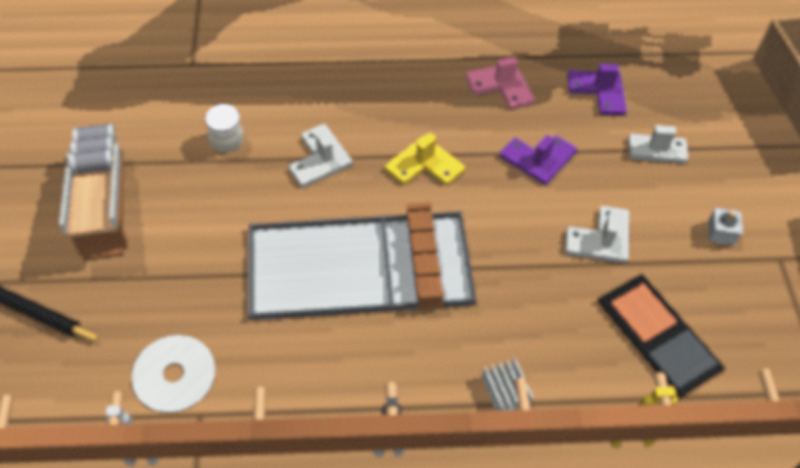

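```bash
cat > h.py <<'E'
import numpy as np, cv2
from scipy.optimize import minimize
from workcell import viewer, read_state
CAL={c:viewer.get_calibration(c) for c in("top","scene")}
def proj(P,c):
    k=CAL[c]; r=cv2.Rodrigues(k["R"])[0]
    return cv2.projectPoints(np.float64(P).reshape(-1,3),r,np.float64(k["t"]),k["K"],np.float64(k["distortion"]))[0].reshape(-1,2)
def look():
    return {c:viewer.capture(c) for c in("top","scene")}
def world(d,c):
    k=CAL[c]; v,u=np.mgrid[0:d.shape[0],0:d.shape[1]].astype(float)
    n=cv2.undistortPoints(np.stack([u,v],-1).reshape(-1,1,2),k["K"],np.float64(k["distortion"])).reshape(*d.shape,2)
    X=np.dstack([n*d[...,None],d]); return (X-k["t"])@k["R"]
def ray(u,v,c,z):
    k=CAL[c]; n=cv2.undistortPoints(np.float64([[[u,v]]]),k["K"],np.float64(k["distortion"])).ravel()
    r=k["R"].T@np.r_[n,1]; o=-k["R"].T@k["t"]; return o+r*(z-o[2])/r[2]
def ortho(im,c,z,x0,x1,y0,y1,res=.0005):
    xs=np.arange(x1,x0,-res); ys=np.arange(y1,y0,-res)   # rows: x down, cols: -y right
    g=np.stack(np.broadcast_arrays(xs[:,None],ys[None,:],z),-1)
    p=proj(g,c).reshape(len(xs),len(ys),2).astype(np.float32)
    return cv2.remap(im,p[...,0],p[...,1],cv2.INTER_LINEAR)
def box(x0,x1,y0,y1,z0,z1): return np.array([[x,y,z] for x in(x0,x1) for y in(y0,y1) for z in(z0,z1)])/1000
LUG=box(-13,13,-6,6,10,46)
PARTS={"ell":[box(-27,49,-27,9,0,10),box(-27,9,9,49,0,10),LUG],"bar":[box(-38,38,-18,18,0,10),LUG],
 "long":[box(-48,68,-26,10,0,10),box(-48,-12,10,50,0,10),LUG]}
def grey(im):
    h=cv2.cvtColor(im,cv2.COLOR_RGB2HSV).astype(float); return ((85-h[...,1])/30).clip(0,1)*((h[...,2]-70)/30).clip(0,1)
def sil(part,x,y,a,c,org,S,shape,z=0):
    m=np.zeros(shape,np.uint8); R=np.array([[np.cos(a),-np.sin(a),0],[np.sin(a),np.cos(a),0],[0,0,1]])
    for b in PARTS[part]:
        p=(proj(b@R.T+[x,y,z],c)-org+.5)*S
        cv2.fillConvexPoly(m,np.int32(np.round(cv2.convexHull(p.astype(np.float32))*16)),255,cv2.LINE_AA,4)
    return m/255.
def fit(pics,part,x,y,yaws=None,z=0,cams=("top","scene")):
    S=4; M={}
    for c in cams:
        uv=proj([x,y,.01],c)[0]; o=np.int32(uv)-32; g=grey(pics[c][0])[o[1]:o[1]+64,o[0]:o[0]+64]
        M[c]=(o,cv2.resize(g,None,fx=S,fy=S,interpolation=cv2.INTER_LINEAR))
    def cost(q):
        t=0
        for c,(o,m) in M.items():
            s=sil(part,x+q[0]/1e3,y+q[1]/1e3,q[2]/30,c,o,S,m.shape,z); t+=1-np.minimum(s,m).sum()/np.maximum(s,m).sum()
        return t/len(M)
    if yaws is None: yaws=np.arange(0,6.28,.4) if part!="bar" else np.arange(0,3.1,.4)
    best=sorted(([minimize(cost,[0,0,a*30],method="Nelder-Mead",options=dict(initial_simplex=[[0,0,a*30],[8,0,a*30],[0,8,a*30],[0,0,a*30+8]],maxiter=90)) for a in yaws]),key=lambda r:r.fun)
    r=best[0]; return x+r.x[0]/1e3,y+r.x[1]/1e3,(r.x[2]/30+np.pi)%(2*np.pi)-np.pi,r.fun
E
python3 - <<'E'
from h import *
P=look()
for part,u,v in(("ell",90+462/2.105,130+272/2.105),("ell",90+208/2.105,130+182/2.105),("bar",90+140/2.105,130+282/2.105)):
    w=ray(u,v,"top",.01)
    for n in("ell","long") if part=="ell" else ("bar",): print(n,w.round(3),np.round(fit(P,n,*w[:2]),4), [np.round(fit(P,n,*w[:2],cams=(c,)),4) for c in CAL])
W=world(P["top"][1],"top"); im=P["top"][0]
print("tablez",np.nanstd(W[300:320,200:260,2]),W[300:320,200:260,2].mean())
# ortho pictures of tray and chute
t=ray(90+425/2.105,130+160/2.105,"top",0); k=ray(90+662/2.105,130+220/2.105,"top",.05); print(t,k)
A=[np.vstack([ortho(P[c][0],c,z,w[0]-.11,w[0]+.11,w[1]-h,w[1]+h,.001) for c in CAL]) for w,z,h in((t,.012,.16),(k,.05,.08))]
cv2.imwrite("pics/o1.png",cv2.resize(np.hstack(A)[:,:,::-1],None,fx=1.3,fy=1.3,interpolation=cv2.INTER_CUBIC));
E
```

```text
ell [ 0.435 -0.074  0.01 ] [ 0.4321 -0.0641 -2.6521  0.0855] [array([ 0.4333, -0.064 , -2.6491,  0.0694]), array([ 0.4307, -0.0644, -2.6539,  0.0741])]
long [ 0.435 -0.074  0.01 ] [ 0.4141 -0.0725 -2.6709  0.2826] [array([ 0.4151, -0.0724, -2.6652,  0.2886]), array([ 0.4124, -0.0727, -2.6767,  0.2619])]
ell [0.574 0.29  0.01 ] [0.5784 0.2924 2.921  0.0872] [array([0.5789, 0.2926, 2.9216, 0.0897]), array([0.5777, 0.292 , 2.9168, 0.0749])]
long [0.574 0.29  0.01 ] [0.5589 0.2978 2.9026 0.2846] [array([0.5597, 0.2981, 2.9029, 0.3073]), array([0.5584, 0.2976, 2.899 , 0.2563])]
bar [0.431 0.388 0.01 ] [0.4322 0.3926 1.41   0.1044] [array([0.4326, 0.3933, 1.4023, 0.1078]), array([0.4316, 0.3923, 1.4235, 0.0917])]
tablez 0.06091560486824247 0.0066698591421346974
[ 0.60009744 -0.02603904  0.        ] [ 0.49651998 -0.35606634  0.05      ]Traceback (most recent call last):
  File "<stdin>", line 11, in <module>
    return _nx.concatenate(arrs, 1, dtype=dtype, casting=casting)
           ~~~~~~~~~~~~~~~^^^^^^^^^^^^^^^^^^^^^^^^^^^^^^^^^^^^^^^
ValueError: all the input array dimensions except for the concatenation axis must match exactly, but along dimension 0, the array at index 0 has size 440 and the array at index 1 has size 442
```

```bash
sed -i 's/xs=np.arange(x1,x0,-res); ys=np.arange(y1,y0,-res)/xs=np.linspace(x1,x0,round((x1-x0)\/res)+1); ys=np.linspace(y1,y0,round((y1-y0)\/res)+1)/' h.py
python3 - <<'E'
from h import *
P=look()
t=(.6,-.026);k=(.4965,-.356)
A=[np.vstack([ortho(P[c][0],c,z,w[0]-.11,w[0]+.11,w[1]-h,w[1]+h,.001) for c in CAL]) for w,z,h in((t,.012,.16),(k,.05,.08))]
cv2.imwrite("pics/o1.png",cv2.resize(np.hstack(A)[:,:,::-1],None,fx=1.3,fy=1.3,interpolation=cv2.INTER_CUBIC))
# tray: dark line fit of bay wall centrelines (64x84 half + 2)
def lines(q):
    x,y,a=t[0]+q[0]/1e3,t[1]+q[1]/1e3,q[2]/30
    hx,hy=.064,.084; s=np.linspace(-1,1,60)
    L=np.vstack([np.c_[hx+0*s,hy*s],np.c_[-hx+0*s,hy*s],np.c_[hx*s,-hy+0*s]])
    c,sn=np.cos(a),np.sin(a); return np.c_[x+c*L[:,0]-sn*L[:,1],y+sn*L[:,0]+c*L[:,1],0*L[:,0]+.012]
for cams in(("top",),("scene",),("top","scene")):
    G={c:cv2.GaussianBlur(cv2.cvtColor(P[c][0],cv2.COLOR_RGB2GRAY),(0,0),.7).astype(np.float32) for c in cams}
    def cost(q):
        return sum(cv2.remap(G[c],*[proj(lines(q),c).astype(np.float32)[:,i:i+1] for i in(0,1)],cv2.INTER_LINEAR).mean() for c in cams)
    r=min((minimize(cost,[dx,dy,a],method="Nelder-Mead",options=dict(initial_simplex=[[dx,dy,a],[dx+6,dy,a],[dx,dy+6,a],[dx,dy,a+3]])) for dx in(-10,0,10) for dy in(-30,-20,-10,0,10) for a in(-2,0,2,4)),key=lambda r:r.fun)
    print(cams,np.round([t[0]+r.x[0]/1e3,t[1]+r.x[1]/1e3,r.x[2]/30],4),r.fun)
E
```

```text
('top',) [ 0.6038 -0.0758  0.0416] 83.8917236328125
('scene',) [ 0.6085 -0.0768  0.0369] 92.97846984863281
('top', 'scene') [ 0.6068 -0.0758  0.0416] 188.02886962890625
```

View pics/o1.png

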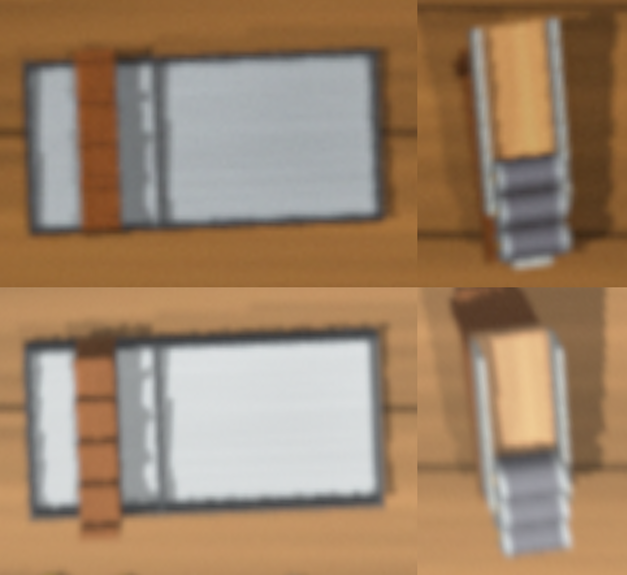

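```bash
cat >> h.py <<'E'
def plan(x,y,z,psi=None,base=None):
    """numbers for step_arm: grasp point to x,y,z; tool y at world angle psi (deg)"""
    s=read_state(); R=cv2.Rodrigues(np.float64(s["tool_rot"]))[0]; p=np.float64(s["eef_pos"])
    d=(np.array([x,y,z+.1635])-p)@R; cur=np.degrees(np.arctan2(R[1,1],R[0,1]))
    roll=0 if psi is None else -((psi-cur+180)%360-180)
    print("t %.1f psi %.1f grasp %s tilt %.4f | move"%(s["time"],cur,np.round(p+R[:,2]*.1635,4),R[2,2]),np.round(d/.2,3),"roll",round(roll/90,3),"F",np.round(s["contact_force"],1),"w",np.round(s["grip_width"],3))
E
python3 - <<'E'
from h import *
P={c:(cv2.imread(f"pics/{c}0.png")[:,:,::-1].copy(),) for c in CAL}
a=.038
for c in CAL:
    # profile along tray y, averaged over u
    v=np.arange(-.11,.13,.001); u=np.linspace(-.04,.04,30)
    U,V=np.meshgrid(u,v); g=np.stack([.6055+np.cos(a)*U-np.sin(a)*V,-.075+np.sin(a)*U+np.cos(a)*V,0*U+.012],-1)
    p=proj(g,c).reshape(*U.shape,2).astype(np.float32)
    pr=cv2.remap(cv2.cvtColor(P[c][0],cv2.COLOR_RGB2GRAY),p[...,0],p[...,1],cv2.INTER_LINEAR).mean(1)
    print(c,"right",pr[12:42].astype(int)," div v=.070..",pr[180:212].astype(int))
plan(.578,.292,.10,77.4)
E
```

```text
top right [102 102 101 100  98  95  92  87  81  77  74  71  70  70  70  71  73  77
  84  94 105 119 132 144 154 162 167 170 171 172]  div v=.070.. [177 177 177 177 176 174 171 166 159 149 140 130 121 112 105 100  97  97
 103 112 123 134 144 151 154 154 152 147 141 134 128 124]
scene right [142 142 142 141 139 136 130 124 118 111 107 106 106 108 111 112 112 115
 122 129 146 163 179 194 207 212 217 218 219 219]  div v=.070.. [219 219 218 218 216 213 207 199 188 178 169 159 150 142 133 126 123 126
 136 151 167 182 193 199 201 199 194 187 180 172 165 160]
t 1.2 psi 77.1 grasp [0.1504 0.6581 0.2413] tilt -1.0000 | move [-2.492 -1.308  0.706] roll -0.003 F [-0.1 -0.4 -0.3] w 1.002
```

Call:
step_arm(series=[-1,-0.5,0,0,0.6,-1,-0.5,0,0,0.6,-1,-0.5,0,0,0.6,-1,-0.5,0,0,0.6,-1,-0.5,0,0,0.6], grip_force=20)

```text
time: 1.7
eef_pos: [0.3277, 0.5121, 0.4051]
tool_rot: [0.363, 3.118, -0.002]
contact_force: [0.4, -0.4, 0.3]
grip_width: 0.652
gripper_force: 0.0
```

Call:
step_arm(series=[-1,-0.5,0.2,0,0.6,-1,-0.5,0.2,0,0.6,-1,-0.5,0.2,0,0.6,-1,-0.5,0.2,0,0.6,-1,-0.5,0.2,0,0.6])

```text
time: 2.2
eef_pos: [0.4992, 0.3697, 0.3642]
tool_rot: [0.361, 3.119, -0.003]
contact_force: [-0.2, -0.3, 0.2]
grip_width: 0.602
gripper_force: 0.0
```

Call:
step_arm(series=[-0.49,-0.31,0.5,0,0.6,-0.49,-0.31,0.5,0,0.6,-0.49,-0.31,0.5,0,0.6,-0.49,-0.31,0.5,0,0.6,-0.49,-0.31,0.5,0,0.6])

```text
time: 2.7
eef_pos: [0.5781, 0.2902, 0.2635]
tool_rot: [-0.357, -3.12, 0.003]
contact_force: [-0.1, 0.3, -0.5]
grip_width: 0.595
gripper_force: 0.0
```

Run:
```python
from h import *
P=look()
for n,x,y,a in(("ell",.578,.292,2.92),("ell",.432,-.064,-2.652),("bar",.432,.393,1.41)): print(np.round(fit(P,n,x,y,(a,)),4),[np.round(fit(P,n,x,y,(a,),cams=(c,)),4) for c in CAL])
plan(.578,.292,.034,77.4)
cv2.imwrite("pics/g1.png",cv2.resize(np.hstack([P["top"][0][150:300,120:270],P["scene"][0][120:270,330:480]])[:,:,::-1],(800,400)))
```

```text
[0.5775 0.2919 2.9226 0.5671] [array([0.5954, 0.284 , 2.8937, 0.991 ]), array([0.5777, 0.2918, 2.9165, 0.1428])]
[ 0.4321 -0.0642 -2.6494  0.0816] [array([ 0.4332, -0.064 , -2.649 ,  0.0687]), array([ 0.4307, -0.0644, -2.6533,  0.0676])]
[0.4217 0.3907 1.0277 0.7639] [array([0.4244, 0.3914, 1.0894, 0.5669]), array([0.3705, 0.4173, 1.5757, 0.6521])]
t 2.8 psi 77.2 grasp [0.5772 0.2934 0.102 ] tilt -1.0000 | move [-0.006 -0.005  0.34 ] roll -0.002 F [-0.4  0.1  0.4] w 0.601
```

View pics/g1.png

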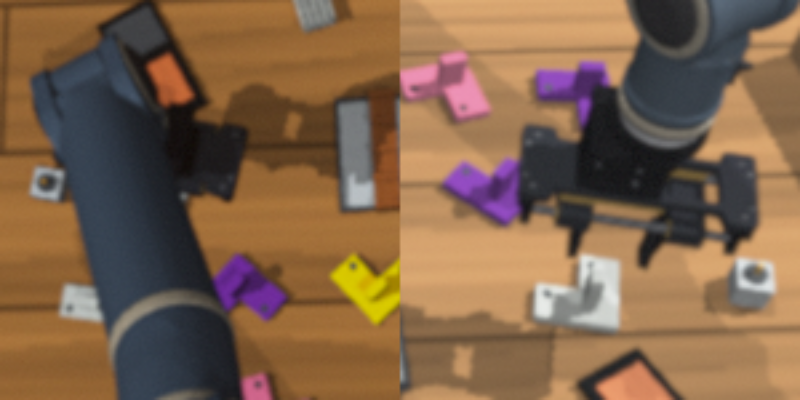

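The picture shows the grey L (right panel, ~590,290) directly below the open fingers (570,230)/(655,240), clear of the motor at 750,285. It is the grey one, not the purple ones at (570,90) and (490,190).

Call:
step_arm(series=[0,0,0.2,0,0.6,0,0,0.34,0,0.6,0,0,0.34,0,0.6,0,0,0.34,0,0.6,0,0,0.34,0,0,0,0,0.34,0,0,0,0,0.34,0,0,0,0,0.34,0,0,0,0,0.34,0,0,0,0,0.34,0,0], grip_force=30)

```text
time: 3.8
eef_pos: [0.5776, 0.2916, 0.1968]
tool_rot: [0.353, 3.122, 0.001]
contact_force: [1.2, -0.1, -0.2]
grip_width: 0.137
gripper_force: 0.6
```

Call:
step_arm(series=[0,0,-0.1,0,0,0,0,-0.25,0,0,0,0,-0.4,0,0,0,0,-0.4,0,0,0,0,-0.4,0,0])

```text
time: 4.3
eef_pos: [0.5774, 0.2915, 0.2769]
tool_rot: [0.352, 3.121, 0.001]
contact_force: [-0.0, -1.1, -1.6]
grip_width: 0.137
gripper_force: 30.0
```

Run:
```python
from h import *
P=look(); z=read_state()["eef_pos"][2]-.1635-.034; print(z)
print(np.round(fit(P,"ell",.578,.292,(2.92,),z=z,cams=("scene",)),4))
plan(.638,-.1138,.114,2.2)
```

```text
0.07767598479994298
[0.5754 0.2919 2.8925 0.2807]
t 4.4 psi 77.1 grasp [0.5764 0.2911 0.1117] tilt -1.0000 | move [-0.749 -1.906 -0.01 ] roll 0.832 F [ 0.3 -0.2 -1.6] w 0.135
```

Call:
step_arm(series=[-0.2,-0.3,0,0.09,0,-0.37,-0.5,0,0.18,0,-0.37,-0.7,0,0.27,0,-0.37,-0.95,0,0.36,0,-0.37,-0.95,0,0.45,0,-0.37,-0.95,0,0.54,0,-0.37,-0.95,0,0.63,0,-0.37,-0.95,0,0.72,0,-0.37,-0.95,0,0.81,0,-0.37,-0.95,0,0.83,0])

```text
time: 5.4
eef_pos: [0.6067, 0.0901, 0.2751]
tool_rot: [-2.175, -2.266, 0.005]
contact_force: [0.0, -0.4, -1.2]
grip_width: 0.139
gripper_force: 30.0
```

```bash
python3 -c "
from h import *
plan(.638,-.1138,.06,2.2)"
```

```text
t 5.4 psi 2.4 grasp [0.6063 0.0899 0.1116] tilt -1.0000 | move [-1.025  0.115  0.259] roll 0.002 F [ 0.  -0.4 -1.2] w 0.139
```

Call:
step_arm(series=[-0.25,0.03,0,0,0,-0.5,0.06,0,0,0,-0.75,0.09,0,0,0,-1,0.115,0,0,0,-1,0.115,0,0,0,-1,0.115,0.1,0,0,-1,0.115,0.2,0,0,-1,0.115,0.25,0,0,-1,0.115,0.25,0,0,-1,0.115,0.25,0,0])

```text
time: 6.4
eef_pos: [0.6389, -0.1089, 0.2268]
tool_rot: [2.173, 2.269, -0.0]
contact_force: [0.2, -0.0, -1.0]
grip_width: 0.138
gripper_force: 30.0
```

Run:
```python
from h import *
P=look(); z=read_state()["eef_pos"][2]-.1635-.034
print(z,np.round(fit(P,"ell",.638,-.11,(1.61,),z=z,cams=("scene",)),4))
plan(.638,-.1138,.037,2.2)
cv2.imwrite("pics/g2.png",cv2.resize(np.hstack([P["top"][0][150:300,220:370],P["scene"][0][170:320,200:350]])[:,:,::-1],(800,400)))
```

```text
0.030133220323833726 [ 0.6226 -0.06    0.6601  0.4236]
t 6.5 psi 2.4 grasp [ 0.6394 -0.109   0.0641] tilt -1.0000 | move [-0.024 -0.007  0.136] roll 0.003 F [-0.6 -0.3 -0.9] w 0.135
```

View pics/g2.png

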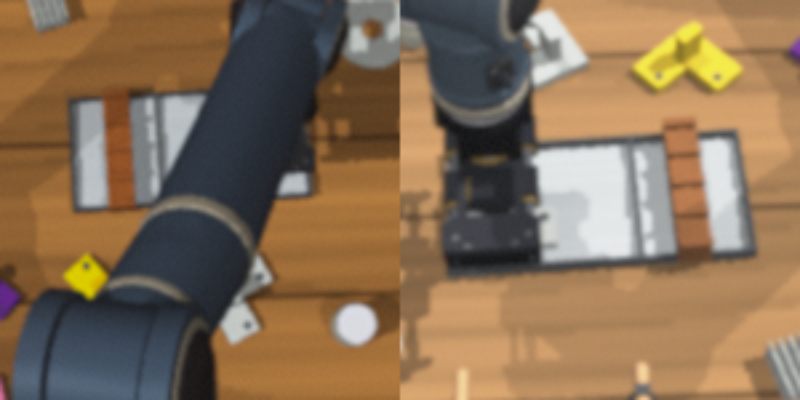

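The gripper body covers the bay's right end (right panel ~490,200), so the plate cannot be seen. The bay is otherwise empty, so I lower by dead reckoning.

Call:
step_arm(series=[-0.024,-0.007,0,0,0,-0.024,-0.007,0.05,0,0,-0.024,-0.007,0.1,0,0,-0.024,-0.007,0.12,0,0,-0.024,-0.007,0.13,0,0,-0.024,-0.007,0.13,0,0])

```text
time: 7.1
eef_pos: [0.6375, -0.1137, 0.2003]
tool_rot: [-2.174, -2.268, 0.0]
contact_force: [0.6, 0.4, -1.9]
grip_width: 0.138
gripper_force: 30.0
```

Call:
step_arm(series=[0,0,0.005,0,0,0,0,0.005,0,0.3,0,0,0.005,0,0.35,0,0,0.005,0,0.35,0,0,0,0,0.35,0,0,-0.2,0,0.35,0,0,-0.4,0,0.35,0,0,-0.6,0,0.35,0,0,-0.7,0,0.35,0,0,-0.7,0,0.35])

```text
time: 8.1
eef_pos: [0.6384, -0.1144, 0.3447]
tool_rot: [2.17, 2.263, 0.008]
contact_force: [0.5, -0.9, -0.5]
grip_width: 0.354
gripper_force: 0.0
```

```bash
python3 -c "
from h import *
plan(.432,.393,.12,-9.2)"
```

```text
t 8.1 psi 2.4 grasp [ 0.6396 -0.1145  0.1812] tilt -1.0000 | move [ 2.578 -0.927  0.297] roll 0.129 F [ 0.5 -0.9 -0.5] w 0.354
```

Call:
step_arm(series=[1,-0.37,0,0.05,0.6,1,-0.37,0,0.1,0.6,1,-0.37,0,0.13,0.6,1,-0.37,0,0.13,0.6,1,-0.37,0,0.13,0.6,1,-0.37,0,0.13,0.6])

```text
time: 8.7
eef_pos: [0.554, 0.0859, 0.3395]
tool_rot: [-2.386, -2.04, 0.003]
contact_force: [-0.0, -0.2, 0.1]
grip_width: 0.594
gripper_force: 0.0
```

Call:
step_arm(series=[1,-0.5,0,0,0.6,1,-0.5,0,0,0.6,1,-0.5,0,0,0.6,1,-0.5,0,0,0.6,1,-0.5,0,0,0.6,1,-0.5,0,0,0.6])

```text
time: 9.3
eef_pos: [0.4882, 0.2992, 0.3398]
tool_rot: [-2.389, -2.04, 0.0]
contact_force: [-0.6, 0.3, 0.1]
grip_width: 0.6
gripper_force: 0.0
```

Run:
```python
from h import *
P=look()
for n,x,y,a in(("bar",.432,.393,1.41),("ell",.432,-.064,-2.652)): print([np.round(fit(P,n,x,y,(a,),cams=(c,)),4) for c in CAL])
plan(.432,.3925,.12,-9.2)
def mark(im,c,n,x,y,a,z):
    R=np.array([[np.cos(a),-np.sin(a),0],[np.sin(a),np.cos(a),0],[0,0,1]])
    for b in PARTS[n]: cv2.polylines(im,[np.int32(np.round(cv2.convexHull((proj(b@R.T+[x,y,z],c)).astype(np.float32))*16))],True,(255,0,0),1,cv2.LINE_AA,4)
c="scene"; im=P["scene"][0][180:300,200:350]; im2=P["top"][0][150:270,220:370]
cv2.imwrite("pics/g3.png",cv2.resize(np.hstack([im2,im])[:,:,::-1],(800,320),interpolation=cv2.INTER_CUBIC))
```

```text
[array([0.3402, 0.451 , 3.0114, 0.9659]), array([0.4319, 0.3922, 1.4216, 0.1077])]
[array([ 0.4334, -0.0641, -2.6531,  0.0693]), array([ 0.4307, -0.0645, -2.6538,  0.0673])]
t 9.4 psi -9.4 grasp [0.4899 0.2944 0.1767] tilt -1.0000 | move [ 0.436 -0.365  0.282] roll -0.002 F [-0.6 -0.6  0.3] w 0.601
```

View pics/g3.png

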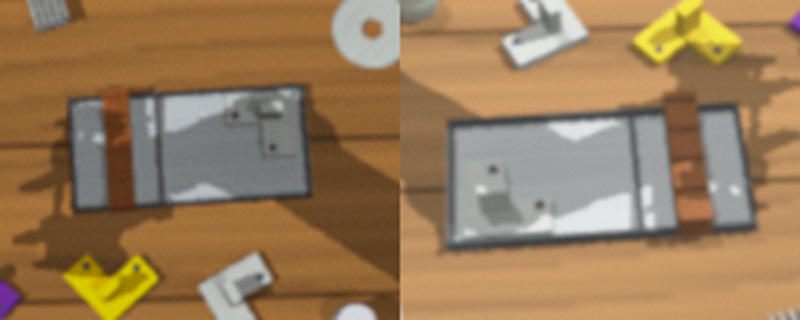

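The first L lies in its corner of the bay (left panel lug ~270,105; right panel 495,205) with arms along -x and +y and gaps to both walls. Next is the bar.

Call:
step_arm(series=[0.22,-0.18,0,0,0.6,0.436,-0.365,0.1,0,0.6,0.436,-0.365,0.28,0,0.6,0.436,-0.365,0.45,0,0.6,0.436,-0.365,0.45,0,0.6,0.436,-0.365,0.45,0,0.6])

```text
time: 10.0
eef_pos: [0.4328, 0.3919, 0.251]
tool_rot: [2.397, 2.028, -0.001]
contact_force: [0.6, -0.3, 0.8]
grip_width: 0.599
gripper_force: 0.0
```

```bash
python3 -c "
from h import *
plan(.4325,.3925,.034,-9.2)
P=look();print(np.round(fit(P,'bar',.432,.393,(1.41,),cams=('scene',)),4))"
```

```text
t 10.0 psi -9.5 grasp [0.4329 0.3916 0.0875] tilt -1.0000 | move [ 0.003 -0.002  0.268] roll -0.004 F [ 0.6 -0.3  0.8] w 0.599
[0.4317 0.3919 1.4145 0.1722]
```

Call:
step_arm(series=[0,0,0.15,0,0.6,0,0,0.27,0,0.6,0,0,0.27,0,0.6,0,0,0.27,0,0,0,0,0.27,0,0,0,0,0.27,0,0,0,0,0.27,0,0,0,0,0.27,0,0,0,0,0.27,0,0,0,0,0.2,0,0], grip_force=30)

```text
time: 11.1
eef_pos: [0.43, 0.3937, 0.2096]
tool_rot: [2.393, 2.034, -0.006]
contact_force: [0.1, -0.6, -1.0]
grip_width: 0.137
gripper_force: 30.0
```

Call:
step_arm(series=[0,0,-0.2,0,0,0,0,-0.35,0,0,0,0,-0.35,0,0,-0.25,0.12,-0.35,0,0,-0.5,0.25,-0.35,0,0,-0.75,0.37,-0.35,0,0,-1,0.5,-0.35,0,0,-1,0.5,-0.35,0,0,-1,0.5,-0.35,0,0])

```text
time: 12.0
eef_pos: [0.498, 0.1759, 0.2808]
tool_rot: [2.401, 2.024, -0.002]
contact_force: [0.4, 0.0, -0.8]
grip_width: 0.133
gripper_force: 30.0
```

```bash
python3 -c "
from h import *
plan(.5655,-.0755,.105,2.2)"
```

```text
t 12.0 psi -9.7 grasp [0.498  0.1756 0.1173] tilt -1.0000 | move [-1.182  0.546  0.064] roll -0.133 F [ 0.4  0.  -0.8] w 0.133
```

Call:
step_arm(series=[-0.25,0.12,0,-0.05,0,-0.5,0.24,0,-0.1,0,-0.75,0.36,0,-0.13,0,-1,0.46,0,-0.13,0,-1,0.46,0,-0.13,0,-1,0.46,0,-0.13,0,-1,0.46,0,-0.13,0])

```text
time: 12.7
eef_pos: [0.5555, -0.0303, 0.2803]
tool_rot: [-2.172, -2.267, 0.0]
contact_force: [-0.9, 1.4, -1.2]
grip_width: 0.138
gripper_force: 30.0
```

Run:
```python
from h import *
plan(.5655,-.0755,.06,2.2); s=read_state()["eef_pos"]; z=s[2]-.1975
P=look(); print(z,np.round(fit(P,"bar",s[0],s[1],(1.6,),z=z,cams=("scene",)),4))
```

```text
t 12.7 psi 2.5 grasp [ 0.5553 -0.0301  0.1168] tilt -1.0000 | move [-0.228  0.04   0.284] roll 0.003 F [-0.9  1.4 -1.2] w 0.138
0.08276572429495965 [ 0.6609 -0.0619 -1.7014  0.7442]
```

Call:
step_arm(series=[-0.22,0.04,0,0,0,-0.228,0.04,0,0,0,-0.228,0.04,0.1,0,0,-0.228,0.04,0.2,0,0,-0.228,0.04,0.28,0,0,-0.228,0.04,0.28,0,0,-0.228,0.04,0.28,0,0,-0.228,0.04,0.28,0,0])

```text
time: 13.6
eef_pos: [0.5661, -0.0761, 0.2256]
tool_rot: [2.172, 2.268, 0.002]
contact_force: [0.3, -1.0, -0.7]
grip_width: 0.132
gripper_force: 30.0
```

Run:
```python
from h import *
plan(.5655,-.0755,.037,2.2)
P=look()
cv2.imwrite("pics/g4.png",cv2.resize(np.hstack([P["top"][0][150:270,220:370],P["scene"][0][180:300,200:350]])[:,:,::-1],(800,320),interpolation=cv2.INTER_CUBIC))
```

```text
t 13.6 psi 2.5 grasp [ 0.5663 -0.0761  0.0621] tilt -1.0000 | move [ 0.003 -0.003  0.126] roll 0.003 F [ 0.3 -1.  -0.7] w 0.132
```

View pics/g4.png

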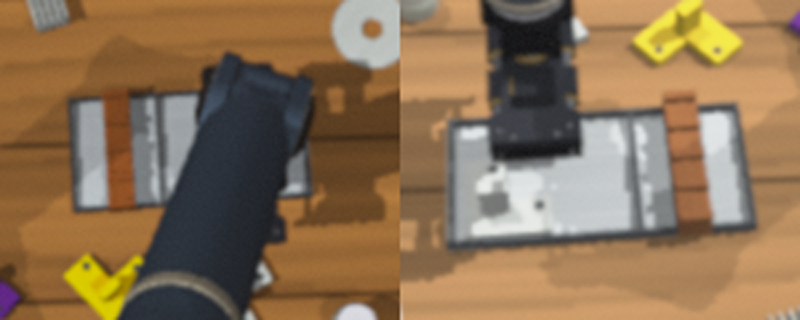

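The first L is still in place (right panel 500,200). The bar is hidden under the gripper (530,110) over the -x strip, and I lower it there.

Call:
step_arm(series=[0,0,0.05,0,0,0,0,0.09,0,0,0,0,0.11,0,0,0,0,0.125,0,0,0,0,0.125,0,0,0,0,0.125,0,0,0,0,0.125,0,0.3,0,0,0.125,0,0.35,0,0,0.125,0,0.35,0,0,0.125,0,0.35])

```text
time: 14.7
eef_pos: [0.5657, -0.0767, 0.1996]
tool_rot: [-2.174, -2.268, 0.0]
contact_force: [0.3, -0.5, 0.7]
grip_width: 0.335
gripper_force: 0.0
```

Call:
step_arm(series=[0,0,-0.1,0,0.35,0,0,-0.25,0,0.35,0,0,-0.5,0,0.35,0,0,-0.75,0,0.35,0,0,-0.75,0,0.35])

```text
time: 15.2
eef_pos: [0.5677, -0.0778, 0.3566]
tool_rot: [2.168, 2.26, 0.015]
contact_force: [0.3, -1.0, 0.2]
grip_width: 0.351
gripper_force: 0.0
```

```bash
python3 -c "
from h import *
plan(.432,-.0642,.12,-62)"
```

```text
t 15.2 psi 2.4 grasp [ 0.57   -0.0778  0.1931] tilt -0.9999 | move [ 0.097 -0.68   0.356] roll 0.715 F [ 0.3 -1.   0.2] w 0.351
```

Call:
step_arm(series=[0.05,-0.2,0,0.09,0.6,0.09,-0.4,0,0.18,0.6,0.09,-0.6,0,0.27,0.6,0.09,-0.68,0,0.36,0.6,0.09,-0.68,0.1,0.45,0.6,0.09,-0.68,0.2,0.54,0.6,0.09,-0.68,0.3,0.63,0.6,0.09,-0.68,0.36,0.71,0.6,0.09,-0.68,0.36,0.715,0.6,0.09,-0.68,0.36,0.715,0.6])

```text
time: 16.2
eef_pos: [0.429, -0.0645, 0.2777]
tool_rot: [3.047, 0.765, -0.001]
contact_force: [0.1, 0.6, -1.0]
grip_width: 0.601
gripper_force: 0.0
```

Run:
```python
from h import *
plan(.432,-.0642,.034,-62)
P=look()
print([np.round(fit(P,"ell",.432,-.064,(-2.65,),cams=(c,)),4) for c in CAL])
cv2.imwrite("pics/g5.png",cv2.resize(np.hstack([P["top"][0][150:290,220:370],P["scene"][0][170:310,200:350]])[:,:,::-1],(800,373),interpolation=cv2.INTER_CUBIC))
```

```text
t 16.2 psi -61.8 grasp [ 0.429  -0.0645  0.1142] tilt -1.0000 | move [0.014 0.006 0.401] roll 0.002 F [ 0.1  0.6 -1. ] w 0.601
[array([ 0.4896, -0.0562,  2.8364,  0.9479]), array([ 0.4308, -0.0644, -2.6497,  0.1037])]
```

View pics/g5.png

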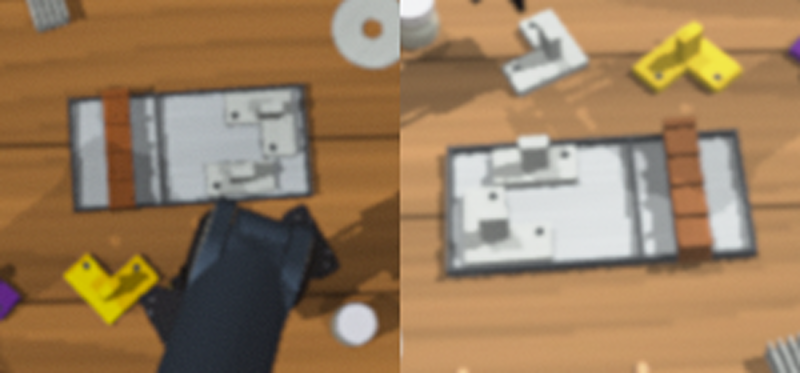

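The bay now holds the L (left panel 270,110) and the bar (243,178), both flat, with the +y half free. The grey L for the next grasp is at right panel (545,50), beside the yellow look-alike (690,55).

Call:
step_arm(series=[0.014,0.006,0.2,0,0.6,0.014,0.006,0.35,0,0.6,0.014,0.006,0.4,0,0.6,0.014,0.006,0.4,0,0.6,0.014,0.006,0.4,0,0,0.014,0.006,0.4,0,0,0.014,0.006,0.4,0,0,0.014,0.006,0.4,0,0,0.014,0.006,0.4,0,0,0.014,0.006,0.4,0,0], grip_force=30)

```text
time: 17.3
eef_pos: [0.4321, -0.0641, 0.1979]
tool_rot: [-3.048, -0.762, -0.001]
contact_force: [0.5, -0.7, -0.4]
grip_width: 0.141
gripper_force: 0.0
```

Call:
step_arm(series=[0,0,-0.1,0,0,0,0,-0.25,0,0,0,0,-0.4,0,0,0,0,-0.4,-0.09,0,0,0,-0.4,-0.18,0,0,0,-0.4,-0.27,0,0,0,-0.4,-0.36,0,0,0,-0.4,-0.45,0,0,0,-0.4,-0.54,0,0,0,-0.4,-0.63,0])

```text
time: 18.3
eef_pos: [0.4316, -0.0642, 0.2774]
tool_rot: [-2.314, -2.124, 0.001]
contact_force: [0.2, -0.9, -1.9]
grip_width: 0.133
gripper_force: 30.0
```

```bash
python3 -c "
from h import *
plan(.613,-.0327,.114,2.2)"
```

```text
t 18.3 psi -4.9 grasp [ 0.4314 -0.0642  0.1139] tilt -1.0000 | move [ 0.235  0.89  -0.001] roll -0.079 F [ 0.2 -0.9 -1.9] w 0.133
```

Call:
step_arm(series=[0.06,0.22,0,-0.04,0,0.12,0.45,0,-0.079,0,0.18,0.67,0,-0.079,0,0.235,0.89,0,-0.079,0,0.235,0.89,0,-0.079,0,0.235,0.89,0.1,-0.079,0,0.235,0.89,0.2,-0.079,0,0.235,0.89,0.27,-0.079,0,0.235,0.89,0.27,-0.079,0,0.235,0.89,0.27,-0.079,0])

```text
time: 19.3
eef_pos: [0.6135, -0.0337, 0.2237]
tool_rot: [-2.185, -2.257, 0.0]
contact_force: [0.0, 0.4, -1.5]
grip_width: 0.133
gripper_force: 30.0
```

Run:
```python
from h import *
plan(.613,-.0327,.037,2.2)
P=look()
cv2.imwrite("pics/g6.png",cv2.resize(np.hstack([P["top"][0][150:290,220:370],P["scene"][0][170:310,200:350]])[:,:,::-1],(800,373),interpolation=cv2.INTER_CUBIC))
```

```text
t 19.3 psi 1.9 grasp [ 0.6134 -0.0337  0.0602] tilt -1.0000 | move [ 0.005 -0.002  0.116] roll -0.004 F [ 0.   0.4 -1.5] w 0.133
```

View pics/g6.png

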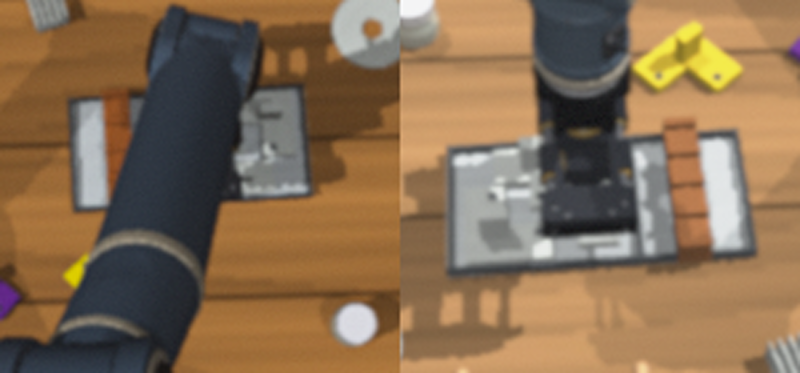

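The gripper (right panel 590,190) holds the L over the free half. The bar and the first L show unmoved beside it, so I lower in the same way, watching the force.

Call:
step_arm(series=[0.005,0,0.04,0,0,0.005,0,0.07,0,0,0.005,0,0.09,0,0,0.005,0,0.105,0,0,0.005,0,0.112,0,0,0.005,0,0.112,0,0,0.005,0,0.112,0,0])

```text
time: 20.1
eef_pos: [0.6136, -0.0327, 0.2014]
tool_rot: [2.185, 2.257, 0.0]
contact_force: [-0.7, -0.1, -2.4]
grip_width: 0.132
gripper_force: 30.0
```

```bash
python3 -c "
from h import *
plan(.613,-.0327,.037,2.2)"
```

```text
t 20.1 psi 1.9 grasp [ 0.6137 -0.0326  0.0379] tilt -1.0000 | move [-0.    -0.003  0.005] roll -0.004 F [-0.7 -0.1 -2.4] w 0.132
```

Call:
step_arm(series=[0,0,0.004,0,0,0,0,0.004,0,0.3,0,0,0.004,0,0.35,0,0,0.004,0,0.35,0,0,-0.05,0,0.35,0,0,-0.2,0,0.35,0,0,-0.4,0,0.35,0,0,-0.65,0,0.35,0,0,-0.8,0,0.35,0,0,-0.8,0,0.35])

```text
time: 21.1
eef_pos: [0.6148, -0.0334, 0.3676]
tool_rot: [2.18, 2.252, 0.013]
contact_force: [0.6, -0.4, 0.1]
grip_width: 0.351
gripper_force: 0.0
```

Call:
step_arm(series=[-1,-0.25,0,0,0.7,-1,-0.25,0,0,0.7,-1,-0.25,0,0,0.7,-1,-0.25,0,0,0.7,-1,-0.25,0,0,0.7])

```text
time: 21.6
eef_pos: [0.5666, -0.242, 0.3616]
tool_rot: [2.196, 2.243, -0.007]
contact_force: [-0.0, -0.7, -0.1]
grip_width: 0.674
gripper_force: 0.0
```

```bash
cat >> h.py <<'E'
th=np.linspace(0,2*np.pi,24,endpoint=False)
PARTS["cyl"]=[np.vstack([np.c_[.013*np.cos(th),0*th+s,.013*np.sin(th)] for s in(-.025,.025)])]
E
python3 - <<'E'
from h import *
P=look()
T=(.6055,-.074,.038); tw=lambda u,v:(T[0]+u*np.cos(T[2])-v*np.sin(T[2]),T[1]+u*np.sin(T[2])+v*np.cos(T[2]))
# bay check overlay
ims=[]
for c,sl in(("top",np.s_[150:270,220:370]),("scene",np.s_[180:300,200:350])):
    big=cv2.resize(P[c][0],None,fx=4,fy=4,interpolation=cv2.INTER_CUBIC)
    ims.append(big[sl[0].start*4:sl[0].stop*4,sl[1].start*4:sl[1].stop*4])
cv2.imwrite("pics/g7.png",cv2.resize(np.hstack(ims)[:,:,::-1],(800,320),interpolation=cv2.INTER_AREA))
# end cell by dark-grey mask
w0=(.4225,-.367)
for c in CAL: print(c,proj([[*w0,.05],[*tw(-48,0),.04]],c).round(1).tolist())
A=[]
for c in CAL:
    u,v=np.int32(proj([.45,-.365,.05],c)[0]); A.append(cv2.resize(P[c][0][v-35:v+35,u-35:u+35],(400,400),interpolation=cv2.INTER_CUBIC)); print(c,"crop org",u-35,v-35)
cv2.imwrite("pics/c1.png",np.hstack(A)[:,:,::-1])
E
```

```text
top [[409.7, 259.4], [1582.3, 19977.0]]
scene [[136.6, 179.9], [221.8, -386.4]]
top crop org 373 215
scene crop org 100 153
```

View pics/g7.png

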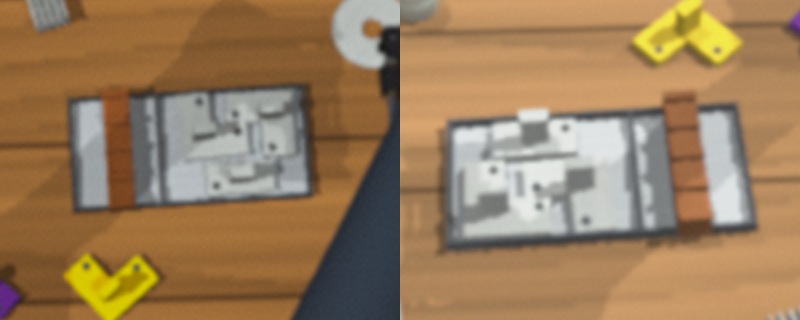

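View pics/c1.png

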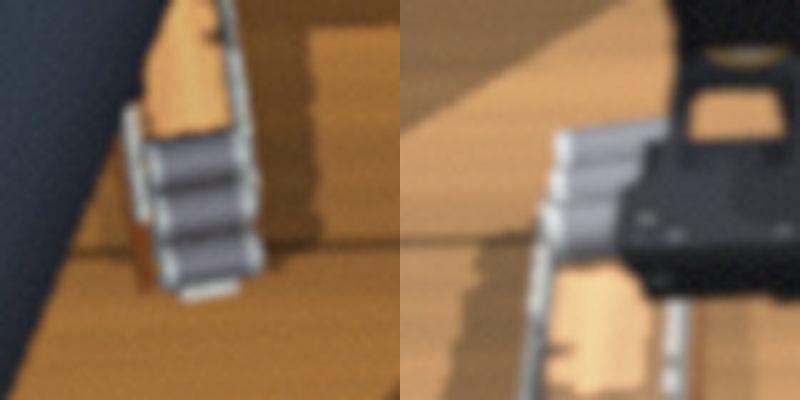

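The left L's leg holes at (235,115) and (235,128) in the left panel look too close together. I check the hole positions in numbers before going on. The track shows three cells; the end one is at left panel (210,260) of the chute crop.

Run:
```python
from h import *
T=(.6055,-.074,.038); C,S=np.cos(T[2]),np.sin(T[2])
tr=lambda w:np.round(np.array([C*(w[0]-T[0])+S*(w[1]-T[1]),-S*(w[0]-T[0])+C*(w[1]-T[1])])*1000,1)
# holes of ell1 before move, plate frame (g5 right: org 200,170)
for u,v in((519,86),(571,66)):
    w=ray(200+(u-400)/2.667,170+v/2.667,"scene",.01)[:2]-[.432,-.0642]; a=-2.651
    print("plate frame hole",np.round([np.cos(a)*w[0]+np.sin(a)*w[1],-np.sin(a)*w[0]+np.cos(a)*w[1]],4))
print("scene holes in tray", [tr(ray(200+(u-400)/2.667,180+v/2.667,"scene",.013)) for u,v in((493,170),(538,187),(538,207),(585,220),(566,127))])
print("top holes in tray", [tr(ray(220+u/2.667,150+v/2.667,"top",.013)) for u,v in((198,100),(235,115),(235,128),(272,147),(216,185))])
P=look()
print("lug tops expected px (panel coords):",[(n,((proj([T[0]+C*u-S*v,T[1]+S*u+C*v,.049],"scene")[0]-[200,180])*2.667+[400,0]).round(),((proj([T[0]+C*u-S*v,T[1]+S*u+C*v,.049],"top")[0]-[220,150])*2.667).round()) for n,u,v in(("A",.009,.041),("B",.031,-.041),("bar",-.04,0))])
r=[cv2.resize(im,None,fx=8,fy=8,interpolation=cv2.INTER_CUBIC) for im in(P["top"][0][180:230,275:340],P["scene"][0][220:272,215:285])]
r=[cv2.resize(x,(400,300)) for x in r]
p=[cv2.convertScaleAbs(x,alpha=1.6,beta=-150) for x in r]
cv2.imwrite("pics/v1.png",np.vstack([np.hstack(r),np.hstack(p)])[:,:,::-1])
```

```text
plate frame hole [-0.0232  0.0454]
plate frame hole [-0.0271 -0.0099]
scene holes in tray [array([ -7.2, -41.7]), array([13.7, -2. ]), array([34.2, -2.8]), array([50.4, 37.8]), array([-48.8,  26.6])]
top holes in tray [array([51.1, 37.5]), array([30.9, -3.7]), array([15.7, -2.6]), array([ -9.1, -43.2]), array([-48.9,  23.6])]
lug tops expected px (panel coords): [('A', array([585., 158.]), array([198., 130.])), ('B', array([492., 186.]), array([270., 106.])), ('bar', array([536., 115.]), array([238., 171.]))]
```

View pics/v1.png

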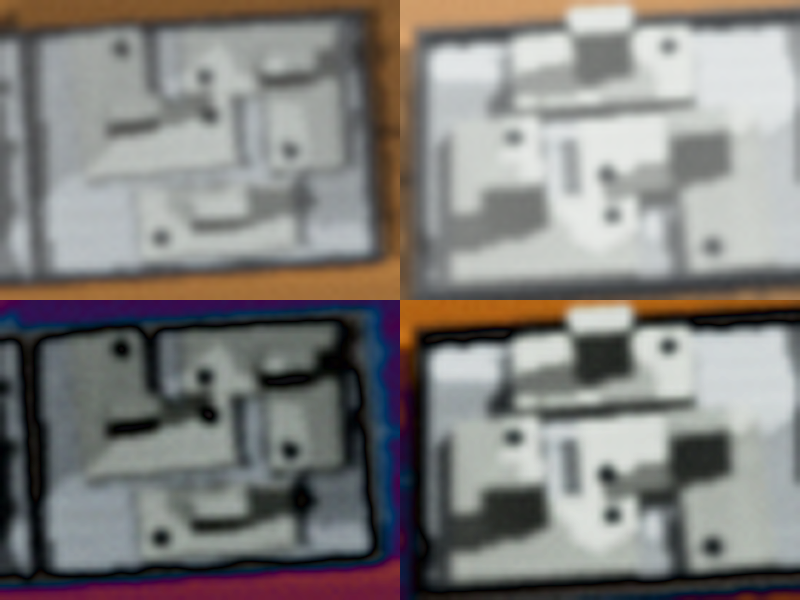

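The crop shows the third plate's leg hole (left panel 208,113) about 15 mm too close to the first L's hole (205,75). It sits some 5 mm off (+x, -y) and 3° turned, touching the first L's leg and the +x wall. I regrasp its lug, which squares it, and set it back.

```bash
python3 -c "
from h import *
plan(.617,-.038,.12,4.5)"
```

```text
t 21.8 psi 2.0 grasp [ 0.5704 -0.2324  0.1973] tilt -1.0000 | move [0.964 0.266 0.388] roll -0.028 F [ 0.2  0.6 -0.5] w 0.696
```

Call:
step_arm(series=[0.25,0.1,0,-0.028,0.45,0.5,0.2,0,-0.028,0.45,0.75,0.266,0,-0.028,0.45,0.964,0.266,0,-0.028,0.45,0.964,0.266,0,-0.028,0.45,0.964,0.266,0.2,-0.028,0.45,0.964,0.266,0.388,-0.028,0.45,0.964,0.266,0.388,-0.028,0.45,0.964,0.266,0.388,-0.028,0.45])

```text
time: 22.7
eef_pos: [0.6171, -0.0382, 0.2837]
tool_rot: [-2.131, -2.307, 0.001]
contact_force: [1.2, -0.3, 1.1]
grip_width: 0.451
gripper_force: 0.0
```

```bash
python3 -c "
from h import *
plan(.617,-.038,.037,4.5)"
```

```text
t 22.7 psi 4.5 grasp [ 0.6169 -0.0381  0.1202] tilt -1.0000 | move [ 0.001 -0.     0.416] roll 0.0 F [ 1.2 -0.3  1.1] w 0.451
```

Call:
step_arm(series=[0,0,0.2,0,0.45,0,0,0.33,0,0.45,0,0,0.4,0,0.45,0,0,0.4,0,0.45,0,0,0.4,0,0,0,0,0.4,0,0,0,0,0.4,0,0,0,0,0.4,0,0,0,0,0.4,0,0,0,0,0.4,0,0], grip_force=40)

```text
time: 23.7
eef_pos: [0.6163, -0.0399, 0.2043]
tool_rot: [-2.133, -2.304, 0.002]
contact_force: [-3.5, 0.4, 5.9]
grip_width: 0.136
gripper_force: 40.0
```

Call:
step_arm(series=[0,0,-0.05,0,0,0,0,-0.1,0,0,0,0,-0.15,0,0,0,0,-0.15,0,0])

```text
time: 24.1
eef_pos: [0.6178, -0.0398, 0.2358]
tool_rot: [2.133, 2.303, 0.004]
contact_force: [0.1, -0.7, -2.2]
grip_width: 0.132
gripper_force: 40.0
```

```bash
python3 -c "
from h import *
plan(.6125,-.0327,.06,2.2)"
```

```text
t 24.1 psi 4.4 grasp [ 0.6185 -0.0398  0.0723] tilt -1.0000 | move [ 0.038 -0.024  0.061] roll 0.024 F [ 0.1 -0.7 -2.2] w 0.132
```

Call:
step_arm(series=[0.03,-0.024,0,0.024,0,0.03,-0.026,0,0.024,0,0.03,-0.026,0.05,0.024,0,0.03,-0.026,0.1,0.024,0,0.03,-0.026,0.14,0.024,0,0.03,-0.026,0.16,0.024,0,0.03,-0.026,0.17,0.024,0,0.03,-0.026,0.17,0.024,0])

```text
time: 24.9
eef_pos: [0.6112, -0.0348, 0.2039]
tool_rot: [-2.175, -2.262, -0.001]
contact_force: [-13.2, 2.0, 34.5]
grip_width: 0.135
gripper_force: 40.0
```

```bash
python3 -c "
from h import *
plan(.613,-.0337,.037,2.2)"
```

```text
t 24.9 psi 2.2 grasp [ 0.6108 -0.0343  0.0404] tilt -1.0000 | move [0.005 0.009 0.017] roll 0.0 F [-13.2   2.   34.5] w 0.135
```

Call:
step_arm(series=[0,0,-0.02,0,0,0,0,-0.03,0,0,0,0,-0.03,0,0])

```text
time: 25.2
eef_pos: [0.6113, -0.0342, 0.2051]
tool_rot: [-2.177, -2.264, 0.001]
contact_force: [0.6, 0.2, -1.8]
grip_width: 0.13
gripper_force: 40.0
```

Run:
```python
from h import *
plan(.613,-.0337,.037,2.2)
P=look()
T=(.6055,-.074,.038)
r=[cv2.resize(im,(400,300),interpolation=cv2.INTER_CUBIC) for im in(P["top"][0][175:235,270:350],P["scene"][0][215:275,212:292])]
cv2.imwrite("pics/v2.png",np.hstack(r)[:,:,::-1])
```

```text
t 25.2 psi 2.2 grasp [ 0.6112 -0.0342  0.0416] tilt -1.0000 | move [0.002 0.009 0.023] roll 0.0 F [ 0.6  0.2 -1.8] w 0.13
```

View pics/v2.png

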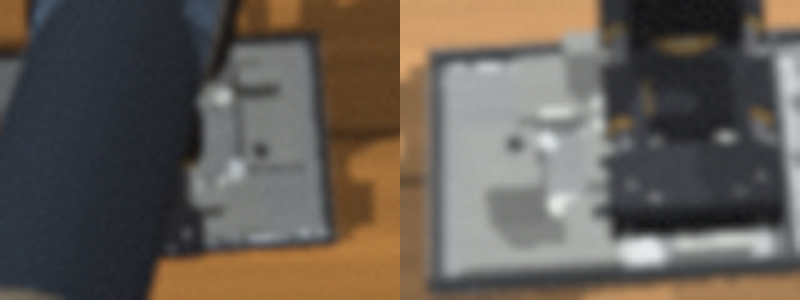

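The L is held free (force back to zero) with a strip of floor visible beside it. The earlier 34 N was just floor contact, since the lug was gripped about 3 mm higher. I shift it 1 mm to +x, lower gently and release.

Call:
step_arm(series=[0,0.007,0,0,0,0,0.007,0.01,0,0,0,0.007,0.018,0,0,0,0.007,0.018,0,0])

```text
time: 25.7
eef_pos: [0.613, -0.0343, 0.204]
tool_rot: [-2.177, -2.264, -0.001]
contact_force: [-4.2, 0.7, 12.2]
grip_width: 0.134
gripper_force: 40.0
```

```bash
python3 -c "
from h import *
plan(.613,-.0337,.037,2.2)"
```

```text
t 25.7 psi 2.2 grasp [ 0.613  -0.0341  0.0405] tilt -1.0000 | move [ 0.003 -0.     0.017] roll 0.0 F [-4.2  0.7 12.2] w 0.134
```

Call:
step_arm(series=[0,0,0,0,0.2,0,0,0,0,0.35,0,0,0,0,0.35,0,0,-0.05,0,0.35,0,0,-0.2,0,0.35,0,0,-0.4,0,0.35,0,0,-0.65,0,0.35,0,0,-0.8,0,0.35,0,0,-0.8,0,0.35])

```text
time: 26.6
eef_pos: [0.6141, -0.0348, 0.368]
tool_rot: [2.173, 2.259, 0.012]
contact_force: [0.7, 0.0, -0.3]
grip_width: 0.349
gripper_force: 0.0
```

Call:
step_arm(series=[-1,-0.25,0,0,0.7,-1,-0.25,0,0,0.7,-1,-0.25,0,0,0.7,-1,-0.25,0,0,0.7,-1,-0.25,0,0,0.7])

```text
time: 27.1
eef_pos: [0.5671, -0.2437, 0.3621]
tool_rot: [2.189, 2.25, -0.007]
contact_force: [-0.2, 0.5, 0.7]
grip_width: 0.669
gripper_force: 0.0
```

Run:
```python
from h import *
P=look()
T=(.6055,-.074,.038); C,S=np.cos(T[2]),np.sin(T[2])
W=lambda u,v,z:[T[0]+(C*u-S*v)/1e3,T[1]+(S*u+C*v)/1e3,z/1e3]
tr=lambda w:np.round(np.array([C*(w[0]-T[0])+S*(w[1]-T[1]),-S*(w[0]-T[0])+C*(w[1]-T[1])])*1000,1)
np.savez("pics/last.npz",**{c:P[c][0] for c in P})
for c in CAL:
    g=cv2.GaussianBlur(cv2.cvtColor(cv2.resize(P[c][0],None,fx=4,fy=4,interpolation=cv2.INTER_CUBIC),cv2.COLOR_RGB2GRAY),(0,0),1.5).astype(float)
    bh=cv2.morphologyEx(g,cv2.MORPH_CLOSE,cv2.getStructuringElement(cv2.MORPH_ELLIPSE,(21,21)))-g
    mx=(bh==cv2.dilate(bh,np.ones((17,17))))&(bh>15)
    out=[]
    for v,u in np.argwhere(mx):
        p=tr(ray((u+.5)/4-.5,(v+.5)/4-.5,c,.013))
        if abs(p[0])<60 and abs(p[1])<80: out.append((*p.tolist(),int(bh[v,u])))
    print(c,out)
# per-camera rough depth height map in bay
for c in CAL:
    d=P[c][1]; X=world(d,c); u=C*(X[...,0]-T[0])+S*(X[...,1]-T[1]); v=-S*(X[...,0]-T[0])+C*(X[...,1]-T[1])
    for n,(a,b,e,f) in {"Aarm":(30,55,40,62),"Aleg":(-14,12,-4,18),"Acorner":(-14,0,40,62),"Bleg":(28,54,-15,4),"Barm":(-12,8,-60,-40),"bar":(-54,-48,-20,20),"floor":(-50,-26,50,75),"floor2":(-12,55,-26,-14)}.items():
        m=(u*1e3>a)&(u*1e3<b)&(v*1e3>e)&(v*1e3<f)&(d>0); z=X[m][:,2]*1e3; print(c,n,m.sum(),np.round(np.percentile(z,[25,50,75]),1))
```

```text
top [(50.9, 27.9, 37), (48.6, 41.9, 50), (38.4, 28.7, 45), (33.2, -3.1, 61), (29.6, -48.9, 67), (29.5, -49.7, 67), (29.7, -34.3, 70), (29.7, -35.1, 70), (28.8, -48.1, 67), (28.8, -48.8, 67), (28.7, -49.6, 67), (28.7, -50.4, 67), (28.9, -35.0, 70), (29.0, 28.6, 46), (28.2, 28.7, 46), (28.1, 27.9, 46), (27.4, 28.7, 46), (27.4, 27.9, 46), (26.6, 28.0, 46), (10.1, 2.4, 59), (6.9, 37.0, 70), (6.7, 46.9, 68), (5.9, 47.0, 68), (-1.7, -12.8, 56), (-2.5, -12.8, 56), (-3.3, -12.7, 56), (-3.3, -13.5, 56), (-4.1, -12.7, 56), (-4.1, -13.4, 56), (-5.1, -29.4, 27), (-4.8, -12.6, 56), (-4.9, -13.4, 56), (-5.9, -29.4, 27), (-5.6, -12.6, 56), (-5.7, -13.3, 56), (-7.5, -42.2, 68), (-6.4, -12.5, 56), (-6.4, -13.3, 56), (-7.2, -13.2, 56), (-18.9, -62.8, 20), (-18.9, -63.5, 20), (-19.0, -64.3, 20), (-19.6, -61.9, 20), (-19.6, -62.7, 20), (-19.7, -63.5, 20), (-19.7, -64.2, 20), (-19.8, -65.0, 20), (-20.5, -63.4, 20), (-20.5, -64.2, 20), (-20.6, -3.9, 41), (-19.3, 28.8, 30), (-19.7, 21.2, 29), (-20.4, 10.6, 31), (-20.5, 9.9, 31), (-20.5, 9.1, 31), (-20.6, 8.3, 31), (-21.3, -3.0, 41), (-21.3, -3.8, 41), (-21
[... 2281 characters left out ...]
, -32.8, 18), (17.4, -72.4, 22), (17.4, -71.9, 22), (18.1, -72.5, 22), (24.2, -72.5, 23), (25.0, -71.9, 23), (33.7, 27.1, 43), (32.1, -3.0, 81), (47.7, 41.6, 71), (50.0, 27.9, 56), (50.0, 28.5, 56), (50.6, 27.9, 56)]
top Aarm 56 [10.8 12.8 15.1]
top Aleg 61 [11.9 13.6 15.5]
top Acorner 29 [10.2 12.6 15.3]
top Bleg 49 [11.4 13.3 16. ]
top Barm 39 [11.2 13.1 15.1]
top bar 28 [11.4 14.2 17.1]
top floor 66 [0.6 2.3 5.7]
top floor2 83 [ 4.3  8.7 13.6]
scene Aarm 86 [11.9 13.  14. ]
scene Aleg 84 [11.8 12.6 14.2]
scene Acorner 15 [11.4 12.2 13.1]
scene Bleg 78 [11.7 12.9 14.4]
scene Barm 47 [11.8 12.6 14.3]
scene bar 9 [10.9 13.1 14.6]
scene floor 81 [1.6 3.1 4.3]
scene floor2 112 [ 3.2 11.2 13.2]
```

Run:
```python
from h import *
from scipy.optimize import least_squares
from scipy.ndimage import median_filter
Q=[]
for c in CAL:
    d=np.load(f"pics/{c}0.npy"); im=cv2.imread(f"pics/{c}0.png")[:,:,::-1].copy(); X=world(d,c)
    m=(grey(im)>.3)&(d>0)&(X[...,2]>.035)&(X[...,2]<.11)&(abs(X[...,0]-.45)<.09)&(abs(X[...,1]+.365)<.05); Q.append(X[m]); print(c,m.sum())
Q=np.vstack(Q)
def res(q):
    x,y,a=q; n=np.array([np.cos(a),np.sin(a)])
    u=(Q[:,0]-x)*n[0]+(Q[:,1]-y)*n[1]; v=-(Q[:,0]-x)*n[1]+(Q[:,1]-y)*n[0]
    k=(abs(v)<.023)&(u<.068)&(u>-.015); D=np.min([np.hypot(u-.0265*i*np.cos(.2),Q[:,2]-.05-.0265*i*np.sin(.2)) for i in range(3)],0)
    return np.where(k,np.clip(D-.013,-.006,.006),.006)
b=min((minimize(lambda q:(res([q[0]/1e3,q[1]/1e3,q[2]/30])**2).sum()*1e6,[x,y,a],method="Nelder-Mead") for x in(415,422,430) for y in(-370,-364) for a in(1,2.5,4)),key=lambda r:r.fun)
print(np.round([b.x[0]/1e3,b.x[1]/1e3,b.x[2]/30],4),b.fun,len(Q))
x,y,a=b.x[0]/1e3,b.x[1]/1e3,b.x[2]/30
v=-(Q[:,0]-x)*np.sin(a)+(Q[:,1]-y)*np.cos(a);u=(Q[:,0]-x)*np.cos(a)+(Q[:,1]-y)*np.sin(a); k=(u<.012)&(u>-.02)
print("end cell v range",np.percentile(v[k],[2,10,50,90,98]).round(4),"u min",np.percentile(u[k],[2,50]))
# silhouette fit of 3-cell block + end cell by image
ims={c:(cv2.imread(f"pics/{c}0.png")[:,:,::-1].copy(),) for c in CAL}
for c in CAL:
    p=proj([[x+v*-np.sin(a)+np.cos(a)*w,y+v*np.cos(a)+np.sin(a)*w,.063] for v in(-.025,.025) for w in(0,)],c); print(c,p.round(1).tolist())
plan(x,y,.12,np.degrees(a)+90)
# saddle: wood points in tray
T=(.6055,-.074,.038)
for c in CAL:
    d=np.load(f"pics/{c}0.npy"); X=world(d,c); h=cv2.cvtColor(ims[c][0],cv2.COLOR_RGB2HSV)
    uu=((X[...,0]-T[0])*np.cos(T[2])+(X[...,1]-T[1])*np.sin(T[2]))*1e3; vv=(-(X[...,0]-T[0])*np.sin(T[2])+(X[...,1]-T[1])*np.cos(T[2]))*1e3
    m=(abs(uu)<75)&(vv>88)&(vv<190)&(X[...,2]>.018)&(X[...,2]<.05)&(h[...,1]>90)
    print(c,m.sum(),"v",np.percentile(vv[m],[3,50,97]).round(1),"u",np.percentile(uu[m],[1,2,50,98,99]).round(1))
```

```text
top 632
scene 683
[ 0.4196 -0.3619  0.1319] 21074.410727520288 1315
end cell v range [-0.0253 -0.0213 -0.0004  0.0211  0.0234] u min [-0.01598836  0.00130951]
top [[417.4, 258.7], [400.8, 261.5]]
scene [[127.6, 176.9], [147.6, 174.4]]
t 27.2 psi 2.0 grasp [ 0.5692 -0.2382  0.1981] tilt -1.0000 | move [-0.593 -0.769  0.392] roll -1.062 F [ 0.2  0.3 -0.2] w 0.689
top 437 v [118.4 132.2 145.8] u [-68.9 -68.5  -1.8  64.3  65.9]
scene 618 v [117.7 131.3 144.9] u [-68.8 -66.7   2.4  67.2  67.3]
```

All four lug/leg holes now match the plan, and depth puts every plate top at 13 mm, so the plates lie flat side by side. On to the cells.

Call:
step_arm(series=[-0.15,-0.19,0,0.09,0.75,-0.3,-0.38,0,0.18,0.75,-0.45,-0.57,0,0.27,0.75,-0.59,-0.77,0,0.36,0.75,-0.59,-0.77,0,0.45,0.75,-0.59,-0.77,0,0.54,0.75,-0.59,-0.77,0.1,0.63,0.75,-0.59,-0.77,0.2,0.72,0.75,-0.59,-0.77,0.3,0.81,0.75,-0.59,-0.77,0.35,0.9,0.75])

```text
time: 28.2
eef_pos: [0.4226, -0.3571, 0.2899]
tool_rot: [-3.123, -0.304, 0.003]
contact_force: [0.6, 0.3, 0.1]
grip_width: 0.748
gripper_force: 0.0
```

```bash
python3 -c "
from h import *
plan(.4205,-.3623,.05,-82.6)"
```

```text
t 28.2 psi -78.9 grasp [ 0.4222 -0.3565  0.1264] tilt -1.0000 | move [-0.015  0.025  0.382] roll 0.042 F [0.6 0.3 0.1] w 0.748
```

Call:
step_arm(series=[-0.015,0.025,0.1,0.042,0.75,-0.015,0.025,0.2,0.042,0.75,-0.015,0.025,0.3,0.042,0.75,-0.015,0.025,0.36,0.042,0.75,-0.015,0.025,0.38,0.042,0.75,-0.015,0.025,0.38,0.042,0.75])

```text
time: 28.8
eef_pos: [0.4198, -0.3646, 0.2158]
tool_rot: [-3.134, -0.206, 0.001]
contact_force: [0.2, 0.4, 1.2]
grip_width: 0.747
gripper_force: 0.0
```

Call:
step_arm(series=[0,0,0,0,0,0,0,0,0,0,0,0,0,0,0,0,0,0,0,0,0,0,0,0,0,0,0,0,0,0], grip_force=25)

```text
time: 29.4
eef_pos: [0.4196, -0.3653, 0.2167]
tool_rot: [-3.135, -0.204, -0.002]
contact_force: [-1.3, 1.6, 4.9]
grip_width: 0.576
gripper_force: 25.0
```

```bash
python3 -c "
from h import *
plan(.4205,-.3623,.05,-82.6)"
```

```text
t 29.4 psi -82.5 grasp [ 0.4197 -0.3653  0.0532] tilt -1.0000 | move [ 0.007 -0.014  0.016] roll 0.001 F [-1.3  1.6  4.9] w 0.576
```

Call:
step_arm(series=[0,0,-0.15,0,0,0,0,-0.35,0,0,0,0,-0.6,0,0,0,0,-0.6,0,0,0.2,-0.25,-0.6,0,0,0.4,-0.5,-0.6,0,0,0.6,-0.75,-0.6,0,0,0.8,-1,-0.6,0,0,0.8,-1,-0.6,0,0,0.8,-1,-0.6,0,0])

```text
time: 30.4
eef_pos: [0.5555, -0.1388, 0.3345]
tool_rot: [-3.131, -0.223, 0.0]
contact_force: [0.2, 0.7, 0.4]
grip_width: 0.574
gripper_force: 25.0
```

```bash
python3 -c "
from h import *
plan(.6485,.0597,.12,-87.8)
P=look();c=proj([.43,-.362,.06],'scene')[0].astype(int);cv2.imwrite('pics/x1.png',P['scene'][0][:,:,::-1])
X=world(P['top'][1],'top');k=(abs(X[...,0]-.45)<.07)&(abs(X[...,1]+.36)<.02)&(X[...,2]>.045)&(X[...,2]<.12)
for a in np.arange(.4,.52,.01): m=k&(abs(X[...,0]-a)<.005); print(round(a,2),m.sum(),np.median(X[m][:,2]).round(4) if m.any() else '',end='; ')"
```

```text
t 30.4 psi -81.9 grasp [ 0.5555 -0.1383  0.171 ] tilt -1.0000 | move [ 0.601 -0.916  0.258] roll 0.066 F [0.2 0.7 0.4] w 0.574
0.4 6 0.0466; 0.41 52 0.0583; 0.42 42 0.0627; 0.43 53 0.0602; 0.44 41 0.0671; 0.45 49 0.0678; 0.46 28 0.0574; 0.47 36 0.0472; 0.48 35 0.0495; 0.49 48 0.0513; 0.5 44 0.0531; 0.51 49 0.0554;
```

Call:
step_arm(series=[0.15,-0.23,0,0.03,0,0.3,-0.46,0,0.066,0,0.45,-0.69,0,0.066,0,0.601,-0.916,0,0.066,0,0.601,-0.916,0.1,0.066,0,0.601,-0.916,0.26,0.066,0,0.601,-0.916,0.26,0.066,0,0.601,-0.916,0.26,0.066,0])

```text
time: 31.3
eef_pos: [0.647, 0.0483, 0.2842]
tool_rot: [3.14, 0.035, -0.002]
contact_force: [0.0, -0.3, -0.2]
grip_width: 0.569
gripper_force: 25.0
```

Run:
```python
from h import *
plan(.6485,.0597,.043,-87.8)
P=look(); s=read_state()["eef_pos"]
# where is the held cell? grey points below gripper in scene
X=world(P["scene"][1],"scene"); g=grey(P["scene"][0])>.3
m=g&(abs(X[...,0]-s[0])<.03)&(abs(X[...,1]-s[1])<.03)&(X[...,2]>.09)&(X[...,2]<.15); print(m.sum(),X[m].mean(0) if m.any() else "", X[m].min(0) if m.any() else "", X[m].max(0) if m.any() else "")
```

```text
t 31.3 psi -88.7 grasp [0.6468 0.0481 0.1207] tilt -1.0000 | move [ 0.009 -0.057  0.388] roll -0.01 F [ 0.  -0.3 -0.2] w 0.569
262 [0.65589616 0.04874472 0.12686697] [0.63954285 0.02058477 0.1019761 ] [0.66385506 0.07790651 0.14997295]
```

Call:
step_arm(series=[0.009,-0.057,0.05,-0.01,0,0.009,-0.057,0.15,-0.01,0,0.009,-0.057,0.25,-0.01,0,0.009,-0.057,0.32,-0.01,0,0.009,-0.057,0.36,-0.01,0,0.009,-0.057,0.38,-0.01,0,0.009,-0.057,0.38,-0.01,0])

```text
time: 32.1
eef_pos: [0.6489, 0.0625, 0.2089]
tool_rot: [-3.139, -0.066, 0.001]
contact_force: [-2.8, 1.2, 3.1]
grip_width: 0.572
gripper_force: 25.0
```

```bash
python3 -c "
from h import *
plan(.6485,.0597,.043,-87.8)"
```

```text
t 32.1 psi -87.6 grasp [0.6487 0.0628 0.0454] tilt -1.0000 | move [-0.002  0.014  0.012] roll 0.002 F [-2.8  1.2  3.1] w 0.572
```

Call:
step_arm(series=[-0.006,0.014,0,0,0,-0.006,0.014,0.008,0,0,-0.006,0.014,0.012,0,0,-0.006,0.014,0.012,0,0])

```text
time: 32.5
eef_pos: [0.6482, 0.0592, 0.208]
tool_rot: [-3.139, -0.066, -0.002]
contact_force: [-5.3, 0.9, 13.0]
grip_width: 0.57
gripper_force: 25.0
```

```bash
python3 -c "
from h import *
plan(.6485,.0597,.043,-87.8)"
```

```text
t 32.5 psi -87.6 grasp [0.6483 0.0594 0.0445] tilt -1.0000 | move [ 0.002 -0.003  0.007] roll 0.002 F [-5.3  0.9 13. ] w 0.57
```

Call:
step_arm(series=[0,0,-0.005,0,0.62,0,0,-0.005,0,0.7,0,0,-0.005,0,0.75,0,0,-0.005,0,0.75,0,0,-0.2,0,0.75,0,0,-0.4,0,0.75,0,0,-0.6,0,0.75,0,0,-0.6,0,0.75])

```text
time: 33.3
eef_pos: [0.6497, 0.0586, 0.3315]
tool_rot: [-3.14, -0.066, -0.017]
contact_force: [-0.2, -0.9, 0.1]
grip_width: 0.749
gripper_force: 0.0
```

Call:
step_arm(series=[-0.2,0.25,0,0,0.75,-0.4,0.5,0,0,0.75,-0.6,0.75,0,0,0.75,-0.65,1,0,0,0.75,-0.65,1,0,0,0.75])

```text
time: 33.8
eef_pos: [0.5245, -0.1479, 0.3254]
tool_rot: [3.141, 0.064, -0.001]
contact_force: [-0.3, -0.4, 0.5]
grip_width: 0.751
gripper_force: 0.0
```

```bash
cat >> h.py <<'E'
T=(.6055,-.074,.038)
def cells(P):
    """depth points above saddle ridges, per notch: count, median u,v spread, top z"""
    for c in CAL:
        X=world(P[c][1],c); d=X-[T[0],T[1],0]
        u=(d[...,0]*np.cos(T[2])+d[...,1]*np.sin(T[2]))*1e3; v=(-d[...,0]*np.sin(T[2])+d[...,1]*np.cos(T[2]))*1e3-132; z=X[...,2]*1e3
        m=(abs(v)<45)&(abs(u)<80)&(z>36)&(z<75)&(grey(P[c][0])>.25)
        print(c,m.sum())
        for n in(-48,-16,16,48):
            k=m&(abs(u-n)<16)
            if k.sum()>15: print("  notch",n,k.sum(),"u",np.percentile(u[k],[5,50,95]).round(1),"v",np.percentile(v[k],[3,50,97]).round(1),"ztop",np.percentile(z[k],[50,90]).round(1))
E
python3 - <<'E'
from h import *
P=look(); cells(P); plan(.4202,-.3645,.12,-82.6)
E
```

```text
top 132
  notch 48 131 u [36.2 45.7 57.2] v [-23.9  -0.2  23.6] ztop [51.7 56.5]
scene 245
  notch 48 245 u [39.3 53.9 61.1] v [-25.8  -1.6  22.1] ztop [50.1 53.9]
t 33.9 psi -88.2 grasp [ 0.523  -0.1522  0.1626] tilt -1.0000 | move [-0.547  1.046  0.215] roll -0.062 F [-0.1 -0.2  1.5] w 0.752
```

Call:
step_arm(series=[-0.13,0.25,0,-0.03,0.75,-0.27,0.5,0,-0.062,0.75,-0.4,0.75,0,-0.062,0.75,-0.547,1,0,-0.062,0.75,-0.547,1,0.1,-0.062,0.75,-0.547,1,0.2,-0.062,0.75,-0.547,1,0.2,-0.062,0.75,-0.547,1,0.2,-0.062,0.75])

```text
time: 34.7
eef_pos: [0.4261, -0.3495, 0.2853]
tool_rot: [-3.133, -0.221, 0.001]
contact_force: [-0.6, 0.1, 0.3]
grip_width: 0.745
gripper_force: 0.0
```

```bash
python3 -c "
from h import *
plan(.4202,-.364,.051,-82.6)"
```

```text
t 34.7 psi -81.9 grasp [ 0.426  -0.3493  0.1218] tilt -1.0000 | move [-0.039  0.068  0.354] roll 0.007 F [-0.6  0.1  0.3] w 0.745
```

Call:
step_arm(series=[-0.033,0.052,0,0.007,0.75,-0.033,0.052,0.1,0.007,0.75,-0.033,0.052,0.2,0.007,0.75,-0.033,0.052,0.28,0.007,0.75,-0.033,0.052,0.33,0.007,0.75,-0.033,0.052,0.354,0.007,0.75,-0.033,0.052,0.354,0.007,0.75])

```text
time: 35.4
eef_pos: [0.4205, -0.3614, 0.2147]
tool_rot: [-3.135, -0.202, 0.001]
contact_force: [0.1, -0.3, 0.1]
grip_width: 0.75
gripper_force: 0.0
```

```bash
python3 -c "
from h import *
plan(.4202,-.364,.051,-82.6)"
```

```text
t 35.4 psi -82.6 grasp [ 0.4204 -0.3614  0.0512] tilt -1.0000 | move [-0.003  0.013  0.001] roll -0.0 F [ 0.1 -0.3  0.1] w 0.75
```

Call:
step_arm(series=[0,0.008,0,0,0.6,0,0.008,0,0,0,0,0.008,0,0,0,0,0.008,0,0,0,0,0.008,0,0,0,0,0.008,0,0,0])

```text
time: 36.0
eef_pos: [0.4208, -0.3632, 0.2154]
tool_rot: [3.134, 0.202, 0.001]
contact_force: [-0.2, 0.8, 4.2]
grip_width: 0.577
gripper_force: 25.0
```

Call:
step_arm(series=[0,0,-0.15,0,0,0,0,-0.35,0,0,0,0,-0.6,0,0,0,0,-0.6,0,0,0.15,-0.25,-0.6,0,0,0.3,-0.5,-0.6,0,0,0.45,-0.75,-0.6,0,0,0.6,-1,-0.6,0,0,0.6,-1,-0.6,0,0,0.6,-1,-0.6,0,0])

```text
time: 37.0
eef_pos: [0.5162, -0.1431, 0.3334]
tool_rot: [-3.131, -0.218, 0.002]
contact_force: [0.1, 0.7, -0.7]
grip_width: 0.573
gripper_force: 25.0
```

```bash
python3 -c "
from h import *
plan(.5525,.0561,.12,-87.8)"
```

```text
t 37.0 psi -82.0 grasp [ 0.5159 -0.1426  0.1699] tilt -1.0000 | move [ 0.318 -0.96   0.252] roll 0.064 F [ 0.1  0.7 -0.7] w 0.573
```

Call:
step_arm(series=[0.08,-0.24,0,0.03,0,0.16,-0.48,0,0.064,0,0.24,-0.72,0,0.064,0,0.31,-0.945,0,0.064,0,0.31,-0.945,0.1,0.064,0,0.31,-0.945,0.25,0.064,0,0.31,-0.945,0.25,0.064,0,0.31,-0.945,0.25,0.064,0,0.31,-0.945,0.25,0.064,0])

```text
time: 37.9
eef_pos: [0.5517, 0.0451, 0.286]
tool_rot: [-3.141, -0.041, -0.003]
contact_force: [-0.3, 0.3, 0.2]
grip_width: 0.572
gripper_force: 25.0
```

```bash
python3 -c "
from h import *
plan(.5525,.0561,.042,-87.8)"
```

```text
t 37.9 psi -88.5 grasp [0.552  0.0451 0.1225] tilt -1.0000 | move [ 0.005 -0.055  0.403] roll -0.008 F [-0.3  0.3  0.2] w 0.572
```

Call:
step_arm(series=[0.004,-0.045,0.05,-0.008,0,0.004,-0.045,0.15,-0.008,0,0.004,-0.045,0.25,-0.008,0,0.004,-0.045,0.32,-0.008,0,0.004,-0.045,0.36,-0.008,0,0.004,-0.045,0.385,-0.008,0,0.004,-0.045,0.385,-0.008,0])

```text
time: 38.6
eef_pos: [0.5518, 0.0552, 0.2077]
tool_rot: [-3.141, -0.064, 0.0]
contact_force: [0.6, 0.2, -0.4]
grip_width: 0.574
gripper_force: 25.0
```

```bash
python3 -c "
from h import *
plan(.5525,.0561,.042,-87.8)"
```

```text
t 38.6 psi -87.7 grasp [0.5518 0.0552 0.0442] tilt -1.0000 | move [ 0.003 -0.004  0.011] roll 0.001 F [ 0.6  0.2 -0.4] w 0.574
```

Free just above its seat. I lower 1.5 mm more and release.

Call:
step_arm(series=[0,0,0.008,0,0,0,0,0.008,0,0,0,0,0.008,0,0.62,0,0,0.008,0,0.7,0,0,0.005,0,0.75,0,0,0,0,0.75,0,0,-0.2,0,0.75,0,0,-0.4,0,0.75,0,0,-0.6,0,0.75,0,0,-0.6,0,0.75])

```text
time: 39.6
eef_pos: [0.5536, 0.0544, 0.3329]
tool_rot: [-3.139, -0.063, -0.016]
contact_force: [0.8, -0.5, 0.7]
grip_width: 0.75
gripper_force: 0.0
```

Call:
step_arm(series=[-0.12,0.25,0,0,0.75,-0.24,0.5,0,0,0.75,-0.3,0.75,0,0,0.75,-0.3,1,0,0,0.75,-0.3,1,0,0,0.75,-0.3,1,0,0,0.75])

```text
time: 40.2
eef_pos: [0.4992, -0.1494, 0.3278]
tool_rot: [3.141, 0.055, -0.0]
contact_force: [-0.2, -0.5, -0.3]
grip_width: 0.753
gripper_force: 0.0
```

Run:
```python
from h import *
P=look(); cells(P); plan(.4203,-.364,.12,-82.6)
X=world(P['top'][1],'top');k=(abs(X[...,1]+.36)<.02)&(X[...,2]>.045)&(X[...,2]<.12)
for a in np.arange(.4,.52,.01): m=k&(abs(X[...,0]-a)<.005); print(round(a,2),m.sum(),np.median(X[m][:,2]).round(4) if m.any() else '',end='; ')
```

```text
top 282
  notch -48 142 u [-61.9 -51.7 -39.9] v [-24.2  -0.9  22.8] ztop [50.9 55.7]
  notch 48 139 u [35.8 45.1 57.7] v [-24.   -0.2  23.6] ztop [51.7 55.6]
scene 470
  notch -48 221 u [-57.2 -43.1 -36. ] v [-26.1  -1.8  22.1] ztop [50.1 53.9]
  notch 48 249 u [40.3 53.7 61. ] v [-25.4  -1.7  22. ] ztop [50.1 53.7]
t 40.3 psi -87.6 grasp [ 0.5    -0.1457  0.1638] tilt -1.0000 | move [-0.444  1.073  0.218] roll -0.056 F [-0.7  1.2 -0.5] w 0.748
0.4 4 0.046; 0.41 50 0.059; 0.42 41 0.0629; 0.43 38 0.0598; 0.44 6 0.0463; 0.45 11 0.0471; 0.46 21 0.0467; 0.47 40 0.0481; 0.48 37 0.049; 0.49 46 0.051; 0.5 46 0.0531; 0.51 49 0.0552;
```

Both cells are seated, and one last cell is at the stop.

Call:
step_arm(series=[-0.11,0.25,0,-0.03,0.75,-0.22,0.5,0,-0.056,0.75,-0.33,0.75,0,-0.056,0.75,-0.44,1,0,-0.056,0.75,-0.44,1,0.1,-0.056,0.75,-0.44,1,0.2,-0.056,0.75,-0.44,1,0.2,-0.056,0.75,-0.44,1,0.2,-0.056,0.75])

```text
time: 41.1
eef_pos: [0.4215, -0.3488, 0.2875]
tool_rot: [-3.133, -0.207, 0.001]
contact_force: [0.8, 0.1, -0.2]
grip_width: 0.75
gripper_force: 0.0
```

```bash
python3 -c "
from h import *
plan(.4203,-.3632,.051,-82.6)"
```

```text
t 41.1 psi -82.4 grasp [ 0.4213 -0.3486  0.124 ] tilt -1.0000 | move [-0.015  0.071  0.365] roll 0.002 F [ 0.8  0.1 -0.2] w 0.75
```

Call:
step_arm(series=[-0.01,0.062,0,0,0.75,-0.01,0.062,0.1,0,0.75,-0.01,0.062,0.2,0,0.75,-0.01,0.062,0.28,0,0.75,-0.01,0.062,0.33,0,0.75,-0.01,0.062,0.36,0,0.75,-0.01,0.062,0.36,0,0.75])

```text
time: 41.8
eef_pos: [0.4198, -0.363, 0.2155]
tool_rot: [-3.135, -0.202, 0.001]
contact_force: [-0.2, 0.1, 0.5]
grip_width: 0.753
gripper_force: 0.0
```

```bash
python3 -c "
from h import *
plan(.4203,-.3632,.051,-82.6)"
```

```text
t 41.8 psi -82.6 grasp [ 0.4197 -0.363   0.052 ] tilt -1.0000 | move [0.002 0.001 0.005] roll -0.0 F [-0.2  0.1  0.5] w 0.753
```

Call:
step_arm(series=[0,0,0,0,0.6,0,0,0,0,0,0,0,0,0,0,0,0,0,0,0,0,0,0,0,0,0,0,0,0,0])

```text
time: 42.4
eef_pos: [0.42, -0.3633, 0.2164]
tool_rot: [3.135, 0.202, 0.001]
contact_force: [-0.2, 0.5, 4.7]
grip_width: 0.573
gripper_force: 25.0
```

Call:
step_arm(series=[0,0,-0.15,0,0,0,0,-0.35,0,0,0,0,-0.6,0,0,0,0,-0.6,0,0,0.18,-0.25,-0.6,0,0,0.36,-0.5,-0.6,0,0,0.54,-0.75,-0.6,0,0,0.7,-1,-0.6,0,0,0.7,-1,-0.6,0,0,0.7,-1,-0.6,0,0])

```text
time: 43.4
eef_pos: [0.5361, -0.1391, 0.3342]
tool_rot: [-3.13, -0.222, 0.002]
contact_force: [0.1, 0.5, -1.2]
grip_width: 0.573
gripper_force: 25.0
```

```bash
python3 -c "
from h import *
plan(.6165,.0585,.12,-87.8)"
```

```text
t 43.4 psi -81.9 grasp [ 0.5358 -0.1386  0.1707] tilt -1.0000 | move [ 0.538 -0.921  0.256] roll 0.066 F [ 0.1  0.5 -1.2] w 0.573
```

Call:
step_arm(series=[0.13,-0.23,0,0.03,0,0.26,-0.46,0,0.066,0,0.39,-0.69,0,0.066,0,0.53,-0.91,0,0.066,0,0.53,-0.91,0.1,0.066,0,0.53,-0.91,0.25,0.066,0,0.53,-0.91,0.25,0.066,0,0.53,-0.91,0.25,0.066,0,0.53,-0.91,0.25,0.066,0])

```text
time: 44.3
eef_pos: [0.615, 0.046, 0.2871]
tool_rot: [3.141, 0.036, 0.003]
contact_force: [-0.5, 0.1, -0.3]
grip_width: 0.574
gripper_force: 25.0
```

```bash
python3 -c "
from h import *
plan(.6165,.0585,.042,-87.8)"
```

```text
t 44.3 psi -88.7 grasp [0.6153 0.046  0.1236] tilt -1.0000 | move [ 0.008 -0.063  0.408] roll -0.01 F [-0.5  0.1 -0.3] w 0.574
```

Call:
step_arm(series=[0.005,-0.055,0.05,-0.01,0,0.005,-0.055,0.15,-0.01,0,0.005,-0.055,0.25,-0.01,0,0.005,-0.055,0.32,-0.01,0,0.005,-0.055,0.36,-0.01,0,0.005,-0.055,0.39,-0.01,0,0.005,-0.055,0.39,-0.01,0])

```text
time: 45.0
eef_pos: [0.6155, 0.0584, 0.2076]
tool_rot: [-3.141, -0.064, 0.001]
contact_force: [0.0, -0.0, 0.0]
grip_width: 0.571
gripper_force: 25.0
```

```bash
python3 -c "
from h import *
plan(.6165,.0585,.042,-87.8)"
```

```text
t 45.0 psi -87.7 grasp [0.6154 0.0584 0.0441] tilt -1.0000 | move [ 0.005 -0.     0.01 ] roll 0.001 F [ 0. -0.  0.] w 0.571
```

Call:
step_arm(series=[0.004,0,0.006,0,0,0.004,0,0.008,0,0,0.004,0,0.008,0,0.62,0.004,0,0.008,0,0.7,0.004,0,0.005,0,0.75,0.004,0,0,0,0.75,0.004,0,-0.2,0,0.75,0.004,0,-0.4,0,0.75,0.004,0,-0.6,0,0.75,0.004,0,-0.6,0,0.75])

```text
time: 46.0
eef_pos: [0.6182, 0.0574, 0.3336]
tool_rot: [-3.14, -0.063, -0.017]
contact_force: [0.8, -0.1, -0.3]
grip_width: 0.754
gripper_force: 0.0
```

Call:
step_arm(series=[-0.2,0.25,0,0,0.75,-0.4,0.5,0,0,0.75,-0.6,0.75,0,0,0.75,-0.7,1,0,0,0.75,-0.7,1,0,0,0.75,-0.7,1,0,0,0.75])

```text
time: 46.6
eef_pos: [0.4807, -0.1529, 0.3283]
tool_rot: [3.14, 0.046, -0.0]
contact_force: [0.5, -0.2, 0.3]
grip_width: 0.751
gripper_force: 0.0
```

Call:
step_arm(series=[0,0.25,0,0,0.75,0,0.5,0,0,0.75,0,0.5,0,0,0.75,0,0.5,0,0,0.75])

```text
time: 47.0
eef_pos: [0.4883, -0.248, 0.3275]
tool_rot: [-3.141, -0.059, 0.001]
contact_force: [-0.4, 0.7, -0.4]
grip_width: 0.75
gripper_force: 0.0
```

Run:
```python
from h import *
P=look(); cells(P)
for c in CAL:
    d=P[c][1]; X=world(d,c); e=X-[T[0],T[1],0]; u=(e[...,0]*np.cos(T[2])+e[...,1]*np.sin(T[2]))*1e3; v=(-e[...,0]*np.sin(T[2])+e[...,1]*np.cos(T[2]))*1e3
    print(c,{n:np.median(X[(u>a)&(u<b)&(v>q)&(v<f)&(d>0)][:,2]*1e3).round(1) for n,(a,b,q,f) in {"Aarm":(30,55,40,62),"Aleg":(-14,12,-4,18),"Bleg":(28,54,-15,4),"Barm":(-12,8,-60,-40),"bar":(-54,-48,-20,20)}.items()})
t=P["top"][0][130:350,90:470]; b=np.hstack([P["top"][0][175:235,240:350],P["scene"][0][210:270,205:345]])
cv2.imwrite("pics/f.png",np.vstack([cv2.resize(t,(600,347),interpolation=cv2.INTER_CUBIC),cv2.resize(b,(600,144*1),interpolation=cv2.INTER_CUBIC)])[:,:,::-1])
```

```text
top 427
  notch -48 144 u [-62.3 -51.8 -39.8] v [-24.3  -0.9  22.8] ztop [51.6 56. ]
  notch 16 140 u [ 3.6 13.1 25.8] v [-24.6   1.1  22.6] ztop [51.3 55.6]
  notch 48 141 u [35.4 44.7 57.4] v [-24.   -0.3  23.6] ztop [51.  55.8]
scene 707
  notch -48 219 u [-56.9 -43.  -36.1] v [-26.   -1.8  22. ] ztop [50.2 53.5]
  notch 16 239 u [ 8.1 22.3 28.5] v [-25.3  -1.7  22.2] ztop [49.9 53.5]
  notch 48 249 u [39.5 53.4 60.9] v [-26.1  -1.6  22.1] ztop [50.1 53.2]
top {'Aarm': np.float64(13.4), 'Aleg': np.float64(13.1), 'Bleg': np.float64(13.4), 'Barm': np.float64(13.6), 'bar': np.float64(13.2)}
scene {'Aarm': np.float64(12.5), 'Aleg': np.float64(12.9), 'Bleg': np.float64(12.6), 'Barm': np.float64(12.7), 'bar': np.float64(13.1)}
```

View pics/f.png

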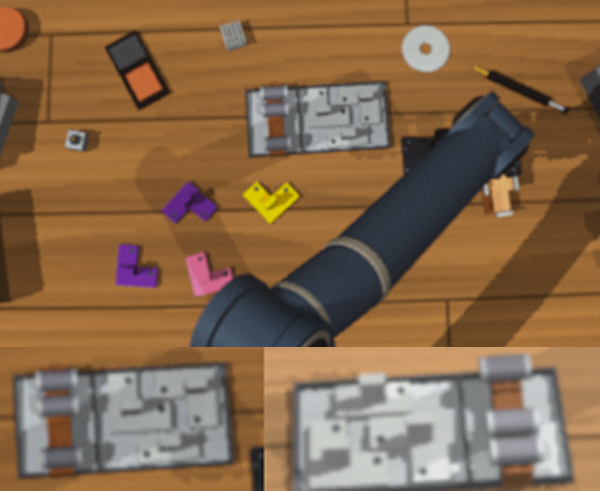

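The three plates lie flat in the bay (around 345,115). The three cells sit in their own notches (272,95 to 272,145), the ramp is empty (500,195), and the other things are where they started.

```bash
python3 -c "
from workcell import hand_in
print(hand_in())"
```

```text
the job is handed in; nothing more can be done
None
```

I handed the job in at about 47 s: both L plates and the bar lie flat in the plate bay (the long L was absent), and the three cells each sit in their own saddle notch (there was no fourth cell); one L ended up about 5 mm off after its first placing, so I regrasped it and set it back.

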